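# Refill the tilt-out walnut bin from a fragile tub

### The arm

A 6-joint arm with a two-finger parallel gripper is mounted at the origin on the work surface. World frame = base frame: x ahead of the robot, y to its left, z up, the work surface at z = 0. Lengths are in m, angles in degrees, forces in N, time in s.
With the tool pointing down it reaches from about 0.35 to 0.875 m from the base axis. Payload 4.2 kg.
Tool frame: the origin (TCP) lies at the very end of the fingers, on their centre line; the grasp point (between the pads) lies 19 mm behind it; z points along the fingers, x is the direction in which the jaws open and shut, and the axes are right-handed (so a half turn about z gives the same grasp; the last joint's range is limited). The gripper opens to 87 mm and grips with 3 to 60 N. Pads are 19 mm wide; open, the fingers measure 117 mm over their backs; the gripper's body (75 mm by 190 mm) begins 51 mm behind the grasp point.
Start: joints at [83.056, 22.042, 0.453, 0, -68.411, -14.817], TCP at [0.232, 0.58, 0.223] pointing down, gripper open.
Joint ranges: [-179.83, 179.83], [-69.29, 118.12], [-61.27, 80.66], [-181.25, 117.63], [-171.15, -9.14], [-177.46, 177.46]. Speed limits (degrees/s): [159.86, 159.86, 180, 180, 180, 180].

### API

Orientations are given as a 3x3 rotation matrix whose columns are the frame's x, y, z axes.
In Python, from station import sense, capture, finish_job gives the robot as it stands.
- The arm moves only by the shell command python3 -m crank 'ROWS' [OPENING]. ROWS is JSON, a list of rows, each a list of 4 numbers: the shift along the tool's x, y, z in m, then the turn about the tool's z in rad. A call has 1 to 5 rows; each row shifts and turns the commanded pose from where the row before left it, along the tool's axes as they then stand; what a row does not reach is not made up. A row lasts 1/12 s, in which the tool goes at most 41.7 mm and 7.16 degrees, less where a joint would pass 70% of its speed; a pose out of reach is approached as far as the arm can. A call with a gripper value outside its range is refused whole. OPENING is the finger opening in m, from 0 to 0.087, set as the call begins (- or left out, the last holds). The fingers move at their own pace and stop on an object; the grip force is fixed at half the most. Time passes only in rows, so rows that do not move let the fingers close. It gives the time, the measured TCP pose, the force and the opening at its end, in the units of the state.
- sense(): the state, without advancing time (a new reading comes with each control period).
- capture(name): name is "scene" or "top"; returns a dict with "pixels" (480x640x3 uint8, red, green, blue), "depth" (480x640 float32, m along the optical axis (not along the pixel's ray), 0 where there is no reading), "fx", "fy", "cx", "cy" (pixels), "world_from_camera" (4x4, takes a point from camera to world coordinates). Camera axes: x right, y down, z forward; pixel columns grow to the right and rows downward; lengths in m; the calibration is good to about 2 mm. A picture is of the moment at which its call begins.
- finish_job(): hands the job in, once; it reports no verdict.
The state is a dict: "time_s": time; "joints": joint angles; "joint_velocities": joint speeds; "effort": joint torques, N m; "tcp_pos": TCP position; "ee_rot": TCP orientation; "wrist_force": force on the tool from outside, world axes, zero at the start; "moment": the same for the moment, N m; "gripper_width": opening from 0.0 (shut) to 1.0 (fully open).
Only numpy, scipy, OpenCV 4.12 (cv2) and the standard library are available. Lean on these libraries where they do the work, as an engineer would, in place of code of your own. Each camera call takes 0.05 s, during which the arm holds its last target.

### The job

Refill the counter bin: pull its tilt-out front open to the stop, take the thin-walled long tub of walnuts off the scale with only a light squeeze so that it does not crack, and tip all four walnuts from it into the bin's opening. Then set the empty tub down gently, upright and flat, in the shallow steel tray, and push the bin front fully shut without slamming it. Leave the bottles, jars and other things on the counter where they are.

Things in the scene. Friction and masses are not known exactly. Their poses are not given: they have to be found in the camera images.
- bin: fixed wooden counter bin with a tilt-out front, 200 deep (x) x 260 wide (y) x 200 tall, closed on top; origin: centre of its underside; its front face (own x = -100) looks along its own -x, towards the robot
- bin_front (a joint): tilt of the bin front about a level hinge along its lower edge: 0 shut, 0.70 rad open at the stop (top out towards the robot). It stays where left (hinge friction and a soft damper; 2 to 6 N at the tab moves it). A steel bucket rides behind it: 228 wide inside, 130 deep at its floor, back wall 110 tall
- hinge (a point): point on the hinge line of the bin front, midway along it: own x = -100, 12 above the counter; the axes are those of the bin
- front_tab (a point): middle of the top edge of the grip tab on the tilt-out front, moves with it: 245 from the hinge line, 6 outside it; axes of the front (z up along it, x inwards). Tab 90 wide, 12 thick, upright, 50 above the front panel (12 thick, 195 tall); free on both sides (shut: tab top 257, bin top 200 above the counter)
- mouth (a point): centre of the opening into which to pour when the front is fully open: 65 in front of the bin's front face, 180 above the counter; axes of the bin. The open mouth is about 120 front to back (x) and 228 wide (y); the open tab's top is then about 200 above the counter and 165 in front of the bin's face
- bucket (a point): point on the floor of the bucket inside the bin, in its middle, moves with the front (x inwards, z up along the front)
- scale: fixed flat shop scale with a steel platform 220 x 220, its top 50 above the counter; origin: centre of the underside
- tray: fixed shallow steel tray, 220 x 220 outside, rim 18 high, wall and floor 5 thick; origin: centre of the underside
- tub: thin white plastic tub on the scale, 180 long (x) x 60 wide (y) x 60 tall, wall 3, open on top, about 0.12 kg; origin: centre of its underside. Flat floor from x = -90 to +30, then a 20 degree chute up to an open lip at x = +90: lip end tipped 40 to 45 degrees down, it empties. Flat parallel sides. It cracks when squeezed over about 45 N a finger, dropped more than about 20 to 30, or pressed on something over 80 N
- tub_grip (a point): good place to grip the tub across its 60 mm width: x = -15, y = 0, z = 42 in the tub's frame, near the centre of mass; axes of the tub
- tub_lip (a point): middle of the pouring lip of the tub: x = +90, z = 25 in the tub's frame
- walnut0: one of four walnuts in the tub, 36 long x 32 thick, about 18 g; origin: on its underside, turns as it rolls
- walnut1: one of four walnuts in the tub, 36 long x 32 thick, about 18 g; origin: on its underside, turns as it rolls
- walnut2: one of four walnuts in the tub, 36 long x 32 thick, about 18 g; origin: on its underside, turns as it rolls
- walnut3: one of four walnuts in the tub, 36 long x 32 thick, about 18 g; origin: on its underside, turns as it rolls
- square_tub: an empty square white tub, 75 x 75 x 60 tall (bystander, leave alone); origin: centre of its underside
- syrup_a: an amber syrup bottle, 64 diameter, 220 tall (bystander, leave alone); origin: centre of its underside
- syrup_b: an amber syrup bottle, 64 diameter, 220 tall (bystander, leave alone); origin: centre of its underside
- white_bottle: a white plastic bottle, 76 diameter, 200 tall (bystander, leave alone); origin: centre of its underside
- jar: a jar with black lid, 76 diameter, 100 tall (bystander, leave alone); origin: centre of its underside
- can: a food can, 74 diameter, 110 tall (bystander, leave alone); origin: centre of its underside
- tin: a short food can, 74 diameter, 90 tall (bystander, leave alone); origin: centre of its underside

How it is judged:
By the outcome, as a careful person would: the job done as asked, in the order asked, and still so for the second after the job is handed in, with the robot touching nothing.
It also fails if it takes over 72 s, if anything falls off the work surface, if the arm or the gripper's body presses on something with over 40 N, if the wrist force passes 120 N, or if a joint passes its speed limit or range.

## Working session

There is one attempt and no reset: what is moved stays moved. The work goes in short steps, Python scripts to look and compute and a shell command to move; the robot and the scene stay as the last step left them, time stands still between calls to the robot, and variables do not carry over. Pictures are saved under pics/ and viewed, and the job is handed in when it is done.

```bash
mkdir -p pics; ls
python3 - <<'E'
from station import sense,capture
import cv2,numpy as np
print(sense())
for n in("scene","top"):
    c=capture(n); cv2.imwrite(f"pics/{n}0.png",c["pixels"][:,:,::-1]); np.savez(f"{n}0.npz",**c)
    print(n,c["fx"],c["cx"],c["cy"],np.round(c["world_from_camera"],3).tolist())
E
```

```text
pics
{'time_s': 0.0, 'joints': array([ 8.30564501e+01,  2.20914434e+01,  3.80521634e-01, -2.97519213e-02,
       -6.84106376e+01, -1.48170584e+01]), 'joint_velocities': array([-0.01542228,  0.09118579,  0.00894461, -0.11831012,  0.016551  ,
        0.00696234]), 'effort': array([-7.98387355e-04, -3.90665460e+01,  1.87403798e+01,  4.22013626e+00,
        1.09401857e-02, -2.00142672e-04]), 'tcp_pos': array([0.23145697, 0.57992056, 0.2214555 ]), 'ee_rot': array([[-3.70906520e-01, -9.28669915e-01, -7.35777068e-04],
       [-9.28667661e-01,  3.70907242e-01, -2.04763249e-03],
       [ 2.17447973e-03, -7.61878734e-05, -9.99997633e-01]]), 'wrist_force': array([-0.20834832,  0.15503421,  0.66561679]), 'moment': array([ 0.04915914,  0.00156123, -0.00296817]), 'gripper_width': 0.9998357606690662}
scene 481.7430410528251 316.4500505733472 242.06668738896315 [[0.54, 0.797, -0.27, 0.889], [0.842, -0.509, 0.18, -0.184], [0.006, -0.325, -0.946, 1.213], [0.0, 0.0, 0.0, 1.0]]
top 446.02083295768267 320.00287648016644 240.85402531045793 [[-0.03, -0.991, 0.13, 0.43], [-0.999, 0.031, 0.006, 0.004], [-0.01, -0.129, -0.992, 1.246], [0.0, 0.0, 0.0, 1.0]]
```

View pics/scene0.png

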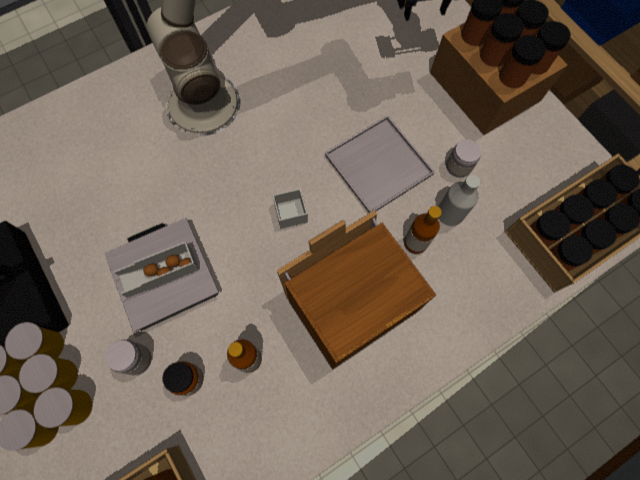

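View pics/top0.png

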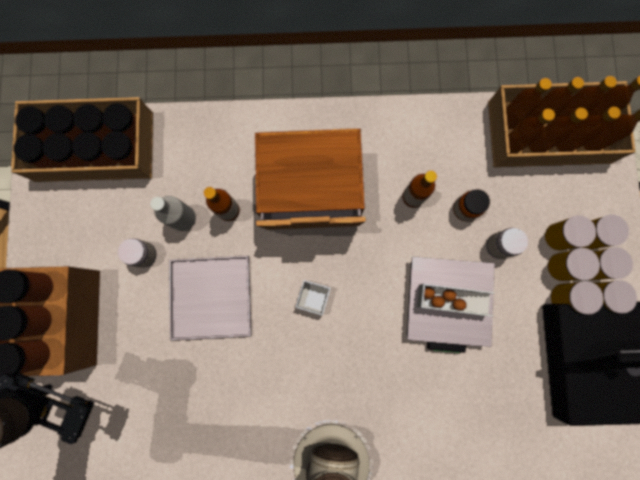

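The scene picture shows the bin (360,285) with its tab at (340,235), the tub with four walnuts on the scale (155,268), the tray (380,163), and the square tub (290,208). The top picture has the bin at (310,175), tub at (455,302) and tray at (210,298). Next I'll measure them.

```bash
cat > h.py <<'E'
import numpy as np,cv2
from station import sense,capture
def pts(c):
    d=c["depth"]; v,u=np.mgrid[:480,:640]
    P=np.stack([(u-c["cx"])/c["fx"]*d,(v-c["cy"])/c["fy"]*d,d,np.ones_like(d)],-1)@np.array(c["world_from_camera"]).T
    P=P[...,:3]; P[d<=0]=np.nan; return P
def rect(Q):
    Q=Q[np.isfinite(Q).all(1)]
    r=cv2.minAreaRect((Q[:,:2]*1000).astype(np.float32)); return [np.round(a,1) for a in (r[0],r[1],r[2])],len(Q)
def hm(P):  return P[...,2]
E
python3 - <<'E'
from h import *
for n in("top","scene"):
    c=dict(np.load(n+"0.npz")); P=pts(c); 
    def reg(x0,x1,y0,y1,z0,z1,nm):
        m=(P[...,0]>x0)&(P[...,0]<x1)&(P[...,1]>y0)&(P[...,1]<y1)&(P[...,2]>z0)&(P[...,2]<z1)
        # largest comp
        k,l,s,_=cv2.connectedComponentsWithStats(m.astype(np.uint8))
        if k<2: print(nm,None);return
        i=1+np.argmax(s[1:,4]); Q=P[l==i]; print(n,nm,rect(Q),np.round(np.nanpercentile(Q[:,2],[2,50,98]),3))
    reg(.5,.95,-.2,.3,.19,.21,"bintop")
    reg(.4,.8,-.2,.3,.225,.27,"tab")
    reg(.2,.6,-.5,-.15,.04,.056,"scale")
    reg(.2,.6,-.5,-.15,.068,.125,"tubtop")
    reg(.2,.6,-.5,-.15,.104,.125,"tubrim")
    reg(.2,.6,.1,.45,.010,.025,"trayrim")
    reg(.2,.6,-.1,.12,.03,.07,"sq")
    reg(.5,.8,.12,.3,.1,.25,"syrupL"); reg(.5,.8,.25,.42,.1,.25,"white");reg(.5,.8,-.35,-.15,.1,.25,"syrupR")
    reg(.4,.65,.35,.5,.06,.15,"tinL")
    reg(.5,.8,-.45,-.3,.06,.15,"jar");reg(.4,.65,-.55,-.4,.06,.15,"can")
E
```

```text
top bintop ([array([726.1,  31.2]), array([233.8, 260. ]), np.float64(0.4)], 9116) [0.197 0.201 0.206]
top tab ([array([610.7,  29.9]), array([12.7, 88.3]), np.float64(0.3)], 239) [0.229 0.255 0.259]
top scale ([array([ 416.5, -333.1]), array([222.4, 220.4]), np.float64(83.6)], 5108) [0.046 0.051 0.055]
top tubtop ([array([ 419.8, -333.9]), array([184.1,  60.2]), np.float64(81.2)], 1083) [0.069 0.081 0.113]
top tubrim ([array([ 563.5, -475.7]), array([48.5, 67.3]), np.float64(88.3)], 422) [0.105 0.111 0.115]
top trayrim ([array([446.4, 319. ]), array([220.5, 221.5]), np.float64(1.4)], 694) [0.011 0.018 0.023]
top sq ([array([437.5,  33.7]), array([75.3, 74.9]), np.float64(72.1)], 159) [0.032 0.06  0.065]
top syrupL ([array([704.4, 140.4]), array([191.2,  41.3]), np.float64(0.2)], 1287) [0.14  0.201 0.207]
top white ([array([669.5, 388.3]), array([58.1, 74.4]), np.float64(79.0)], 785) [0.105 0.144 0.203]
top syrupR ([array([ 709. , -253.6]), array([63.1, 58.4]), np.float64(47.9)], 639) [0.105 0.152 0.223]
top tinL ([array([570. , 484.5]), array([30.3, 71.8]), np.float64(89.2)], 350) [
[... 864 characters left out ...]
y([435.3,  32.2]), array([75.2, 78.7]), np.float64(72.2)], 393) [0.032 0.051 0.064]
scene syrupL ([array([702.8, 139.9]), array([194.1,  41.2]), np.float64(0.6)], 1499) [0.163 0.2   0.207]
scene white ([array([672.3, 386. ]), array([75.2, 57.3]), np.float64(14.8)], 909) [0.102 0.143 0.203]
scene syrupR ([array([ 711.4, -256.5]), array([60.5, 62.7]), np.float64(25.7)], 742) [0.105 0.151 0.223]
scene tinL ([array([569.5, 483.3]), array([33.1, 69.6]), np.float64(89.8)], 370) [0.062 0.085 0.095]
scene jar ([array([ 674. , -402.5]), array([70.2, 72.4]), np.float64(81.3)], 960) [0.065 0.1   0.105]
scene can ([array([ 564.4, -486.4]), array([70.6, 71.2]), np.float64(5.0)], 1068) [0.063 0.11  0.115]
```

Run:
```python
import cv2
t=cv2.imread("pics/top0.png");s=cv2.imread("pics/scene0.png")
a=cv2.resize(t[240:360,390:510],(400,400),interpolation=2);b=cv2.resize(s[210:330,95:215],(400,400),interpolation=2)
c=cv2.resize(t[110:240,240:380],(400,200*2-30));
cv2.imwrite("pics/z0.png",cv2.hconcat([a,b]))
```

```text
(no output)
```

View pics/z0.png

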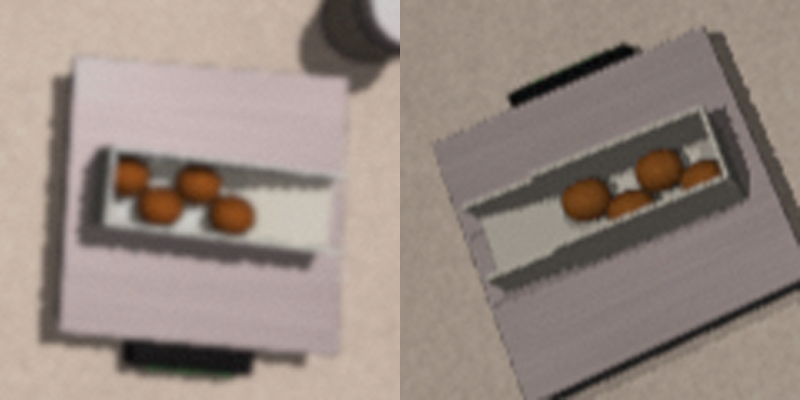

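```bash
cat >> h.py <<'E'
def plan(t,psi=None):
    """needed total shift in tool axes (after turn) and turn about tool z"""
    s=sense(); R=s["ee_rot"]; p=s["tcp_pos"]; a=np.degrees(np.arctan2(R[1,0],R[0,0]))
    d=np.array(t)-p
    out=["t%.2f"%s["time_s"],"tcp",np.round(p,4),"psi%.1f"%a,"tilt",np.round(R[:2,2],3),"F",np.round(s["wrist_force"],1),"w%.3f"%s["gripper_width"]]
    turn=0
    if psi is not None: turn=-((psi-a+180)%360-180)
    print(*out); print("shift in current tool axes",np.round(R.T@d,4),"turn rad %.3f"%np.radians(turn))
E
python3 - <<'E'
from h import *
for n in("top","scene"):
    P=pts(dict(np.load(n+"0.npz")))
    for y in (-.06,-.02,.03,.08,.12):
        m=(abs(P[...,1]-y)<.008)&(P[...,0]>.58)&(P[...,0]<.88)&(P[...,2]>.1)
        Q=P[m]; b=Q[(Q[:,2]<.207)&(Q[:,2]>.196)]
        xs=np.sort(b[:,0]); g=np.argmax(np.diff(xs)[:len(xs)//2]) ; print(n,y,"gap",xs[0].round(4),xs[g].round(4),xs[g+1].round(4),xs[-1].round(4))
    m=(P[...,1]>.45)&(P[...,0]>.0)&(P[...,0]<.5)
    for x0 in np.arange(0,.5,.1):
        q=P[m&(abs(P[...,0]-x0-.05)<.05)]; print(round(x0,1),[(round(y,2),np.round(np.nanmax(q[abs(q[:,1]-y-.05)<.05][:,2],initial=-1),3)) for y in np.arange(.45,.9,.1)])
plan([.652,.03,.30],-90)
E
```

```text
top -0.06 gap 0.6112 0.621 0.6432 0.8435
top -0.02 gap 0.6102 0.6222 0.642 0.8423
top 0.03 gap 0.61 0.6107 0.6423 0.8409
top 0.08 gap 0.6097 0.6217 0.6412 0.8407
top 0.12 gap 0.6098 0.62 0.6419 0.8421
0.0 [(np.float64(0.45), np.float64(0.008)), (np.float64(0.55), np.float64(0.008)), (np.float64(0.65), np.float64(0.008)), (np.float64(0.75), np.float64(0.007)), (np.float64(0.85), np.float64(0.007))]
0.1 [(np.float64(0.45), np.float64(0.339)), (np.float64(0.55), np.float64(0.466)), (np.float64(0.65), np.float64(0.008)), (np.float64(0.75), np.float64(0.007)), (np.float64(0.85), np.float64(-1.0))]
0.2 [(np.float64(0.45), np.float64(0.493)), (np.float64(0.55), np.float64(0.474)), (np.float64(0.65), np.float64(0.337)), (np.float64(0.75), np.float64(0.007)), (np.float64(0.85), np.float64(-1.0))]
0.3 [(np.float64(0.45), np.float64(0.008)), (np.float64(0.55), np.float64(0.329)), (np.float64(0.65), np.float64(0.331)), (np.float64(0.75), np.float64(0.192)), (np.float64(0.85), np.float64(-1.0))]
0.4 [(np.float64(0.45), np.float64(0.01)), (np.float64(0.55), np.float64(0.167)), (np.float64(0.65), n
[... 763 characters left out ...]
4(0.55), np.float64(0.304)), (np.float64(0.65), np.float64(0.274)), (np.float64(0.75), np.float64(-1.0)), (np.float64(0.85), np.float64(-1.0))]
0.3 [(np.float64(0.45), np.float64(0.008)), (np.float64(0.55), np.float64(0.165)), (np.float64(0.65), np.float64(0.275)), (np.float64(0.75), np.float64(0.276)), (np.float64(0.85), np.float64(-1.0))]
0.4 [(np.float64(0.45), np.float64(0.009)), (np.float64(0.55), np.float64(0.167)), (np.float64(0.65), np.float64(0.276)), (np.float64(0.75), np.float64(0.274)), (np.float64(0.85), np.float64(-1.0))]
t0.10 tcp [0.2315 0.58   0.2216] psi-111.8 tilt [-0.001 -0.002] F [ 0.1 -0.8  0.2] w1.002
shift in current tool axes [ 0.3549 -0.5945 -0.0777] turn rad -0.380
```

```bash
python3 -m crank '[[0,0,-0.03,0],[0,0,-0.03,0],[0,0,-0.03,0],[0.02,-0.03,0,0],[0.02,-0.033,0,0]]' 0; python3 -m crank '[[0.02,-0.033,0,0],[0.02,-0.033,0,0],[0.02,-0.033,0,0],[0.02,-0.033,0,0],[0.02,-0.033,0,0]]'; python3 -m crank '[[0.02,-0.033,0,0],[0.02,-0.033,0,0],[0.02,-0.033,0,0],[0.02,-0.033,0,0],[0.02,-0.033,0,0]]';  python3 -m crank '[[0,0,0,-0.095],[0,0,0,-0.095],[0,0,0,-0.095],[0,0,0,-0.095],[0,0,0,0]]'
python3 -c "
from h import *
plan([.652,.03,.30],-90)"
```

```text
time_s: 0.52
tcp_pos: [0.2749, 0.521, 0.3137]
ee_rot: [[-0.368, -0.93, 0.001], [-0.93, 0.368, 0.003], [-0.003, 0.001, -1.0]]
wrist_force: [-0.1, -0.3, -1.0]
gripper_width: 0.71
time_s: 0.93
tcp_pos: [0.392, 0.3641, 0.3122]
ee_rot: [[-0.37, -0.929, -0.001], [-0.929, 0.37, -0.0], [0.001, 0.0, -1.0]]
wrist_force: [0.3, -0.3, 0.1]
gripper_width: 0.326
time_s: 1.35
tcp_pos: [0.5082, 0.2101, 0.3123]
ee_rot: [[-0.371, -0.929, -0.001], [-0.929, 0.371, -0.0], [0.0, 0.001, -1.0]]
wrist_force: [-0.0, 1.0, 0.3]
gripper_width: 0.016
time_s: 1.77
tcp_pos: [0.5075, 0.2115, 0.312]
ee_rot: [[0.001, -1.0, -0.001], [-1.0, -0.001, -0.001], [0.001, 0.001, -1.0]]
wrist_force: [0.6, 0.0, -0.4]
gripper_width: 0.008
t1.77 tcp [0.5075 0.2115 0.312 ] psi-89.9 tilt [-0.001 -0.001] F [ 0.6  0.  -0.4] w0.008
shift in current tool axes [ 0.1817 -0.1442  0.0119] turn rad 0.001
```

```bash
python3 -m crank '[[0.03,-0.024,0,0],[0.03,-0.024,0,0],[0.03,-0.024,0,0],[0.03,-0.024,0,0],[0.03,-0.024,0,0]]'; python3 -m crank '[[0.03,-0.024,0,0],[0,0,0.027,0],[0,0,0.025,0],[0,0,0.025,0],[0,0,0,0]]'
python3 - <<'E'
from h import *
plan([.636,.03,.235],-90)
c=capture("top"); cv2.imwrite("pics/t1.png",c["pixels"][90:290,200:460,::-1].repeat(3,0).repeat(3,1))
E
```

```text
time_s: 2.18
tcp_pos: [0.6284, 0.0606, 0.3123]
ee_rot: [[-0.002, -1.0, -0.001], [-1.0, 0.002, 0.0], [-0.0, 0.001, -1.0]]
wrist_force: [0.5, 0.6, 1.0]
gripper_width: 0.006
time_s: 2.6
tcp_pos: [0.6484, 0.0313, 0.2287]
ee_rot: [[-0.004, -1.0, -0.013], [-1.0, 0.004, -0.001], [0.001, 0.013, -1.0]]
wrist_force: [-0.8, 0.5, -1.6]
gripper_width: 0.005
t2.60 tcp [0.6484 0.0313 0.2287] psi-90.2 tilt [-0.013 -0.001] F [-0.8  0.5 -1.6] w0.005
shift in current tool axes [ 0.0014  0.0125 -0.0061] turn rad -0.004
```

View pics/t1.png

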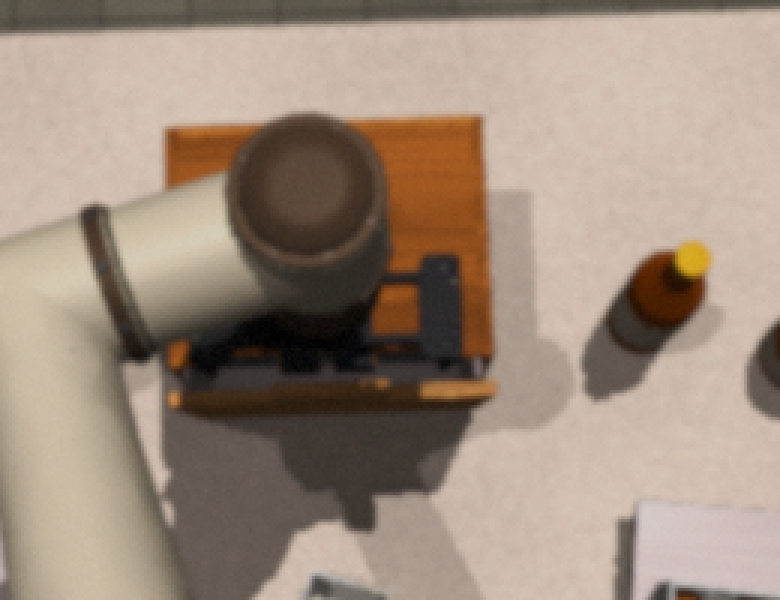

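```bash
python3 -m crank '[[0,0.007,0,0],[0,0.006,0,0],[0,0.006,0,0],[0,0.006,0,0],[0,0.006,0,0]]'; python3 -m crank '[[0,0.006,0.001,0],[0,0.006,0.001,0],[0,0.006,0.001,0],[0,0.006,0.001,0],[0,0.006,0.001,0]]';python3 -m crank '[[0,0.006,0.002,0],[0,0.006,0.002,0],[0,0.006,0.002,0],[0,0.006,0.002,0],[0,0.006,0.002,0]]'
python3 -c "
from h import *
plan([.512,.03,.185],-90)"
```

```text
time_s: 3.07
tcp_pos: [0.6213, 0.0322, 0.2371]
ee_rot: [[0.0, -1.0, 0.005], [-1.0, -0.0, 0.001], [-0.001, -0.005, -1.0]]
wrist_force: [2.8, -1.0, -1.6]
gripper_width: 0.004
time_s: 3.48
tcp_pos: [0.5902, 0.032, 0.2306]
ee_rot: [[0.0, -1.0, 0.001], [-1.0, -0.0, 0.0], [-0.0, -0.001, -1.0]]
wrist_force: [3.6, 0.6, 0.1]
gripper_width: 0.0
time_s: 3.9
tcp_pos: [0.56, 0.0318, 0.2199]
ee_rot: [[0.0, -1.0, -0.001], [-1.0, -0.0, -0.0], [0.0, 0.001, -1.0]]
wrist_force: [2.4, -1.0, -1.0]
gripper_width: 0.007
t3.90 tcp [0.56   0.0318 0.2199] psi-90.0 tilt [-0.001 -0.   ] F [ 2.4 -1.  -1. ] w0.007
shift in current tool axes [0.0018 0.048  0.035 ] turn rad 0.000
```

```bash
python3 -m crank '[[0,0.006,0.003,0],[0,0.006,0.004,0],[0,0.006,0.004,0],[0,0.006,0.004,0],[0,0.006,0.005,0]]'; python3 -m crank '[[0,0.005,0.004,0],[0,0.004,0.004,0],[0,0.004,0.004,0],[0,0.003,0.003,0],[0,0,0,0]]'
python3 -c "
from h import *
plan([.512,.03,.185],-90)"
```

```text
time_s: 4.32
tcp_pos: [0.53, 0.0318, 0.2004]
ee_rot: [[0.0, -1.0, 0.0], [-1.0, -0.0, -0.0], [0.0, -0.0, -1.0]]
wrist_force: [1.0, 0.3, 2.3]
gripper_width: 0.004
time_s: 4.73
tcp_pos: [0.5133, 0.0317, 0.1844]
ee_rot: [[0.0, -1.0, -0.003], [-1.0, -0.0, -0.0], [0.0, 0.003, -1.0]]
wrist_force: [-0.1, 0.5, 0.3]
gripper_width: 0.006
t4.73 tcp [0.5133 0.0317 0.1844] psi-90.0 tilt [-0.003 -0.   ] F [-0.1  0.5  0.3] w0.006
shift in current tool axes [ 0.0017  0.0013 -0.0006] turn rad 0.000
```

```bash
for i in 1; do python3 -m crank '[[0,0.003,0.002,0],[0,0.003,0.002,0],[0,0.002,0,0]]'; python3 -m crank '[[0,0.002,0,0],[0,0.002,0,0]]'; done; python3 -m crank '[[0,0.002,0,0],[0,0.002,0,0]]'
```

```text
time_s: 4.98
tcp_pos: [0.5083, 0.0321, 0.1819]
ee_rot: [[0.001, -1.0, 0.004], [-1.0, -0.001, 0.001], [-0.001, -0.004, -1.0]]
wrist_force: [6.0, -0.2, -0.1]
gripper_width: 0.004
time_s: 5.15
tcp_pos: [0.5068, 0.0326, 0.1833]
ee_rot: [[0.001, -1.0, 0.01], [-1.0, -0.001, 0.002], [-0.002, -0.01, -1.0]]
wrist_force: [9.8, -1.1, 0.4]
gripper_width: 0.005
time_s: 5.32
tcp_pos: [0.5055, 0.0331, 0.1846]
ee_rot: [[0.002, -1.0, 0.017], [-1.0, -0.002, 0.003], [-0.003, -0.017, -1.0]]
wrist_force: [14.4, -1.5, 0.9]
gripper_width: 0.005
```

```bash
python3 -m crank '[[0,-0.006,0,0],[0,-0.01,-0.01,0],[0,-0.005,-0.03,0],[0,0,-0.04,0],[0,0.0,-0.04,0]]';python3 -m crank '[[0.03,0.02,0,0],[0.035,0.02,0,0],[0.035,0.02,0,0],[0.035,0.02,0,0],[0.035,0.02,0,0]]' 0.087;python3 -m crank '[[0.035,0.015,0,0.12],[0.03,0,0,0.12],[0.03,0,0,0.12],[0,0,0,0.12],[0,0,0,0.12]]'
python3 - <<'E'
from h import *
plan([.42,-.334,.2],171.2)
c=capture("scene"); cv2.imwrite("pics/s1.png",c["pixels"][:,:,::-1])
P=pts(c);m=(abs(P[...,1]-.03)<.04)&(P[...,0]>.44)&(P[...,0]<.56)&(P[...,2]>.1)
Q=P[m];i=Q[:,2]>np.nanpercentile(Q[:,2],90);print("tab top",Q[i].mean(0),Q[:,0].min(),np.nanmax(Q[:,2]))
E
```

```text
time_s: 5.73
tcp_pos: [0.5181, 0.0315, 0.3013]
ee_rot: [[-0.0, -1.0, -0.006], [-1.0, 0.0, -0.001], [0.001, 0.006, -1.0]]
wrist_force: [1.2, -0.1, 0.6]
gripper_width: 0.007
time_s: 6.15
tcp_pos: [0.4173, -0.139, 0.3009]
ee_rot: [[0.001, -1.0, -0.003], [-1.0, -0.001, 0.001], [-0.001, 0.003, -1.0]]
wrist_force: [0.8, -0.0, -0.3]
gripper_width: 0.3
time_s: 6.57
tcp_pos: [0.3922, -0.2331, 0.3005]
ee_rot: [[-0.573, -0.82, -0.004], [-0.82, 0.573, 0.002], [0.001, 0.004, -1.0]]
wrist_force: [0.3, -0.0, -0.4]
gripper_width: 0.678
t6.57 tcp [ 0.3922 -0.2331  0.3005] psi-124.9 tilt [-0.004  0.002] F [ 0.3 -0.  -0.4] w0.678
shift in current tool axes [ 0.0667 -0.081   0.1002] turn rad 1.115
tab top [0.4829273  0.03005096 0.19726698] 0.4739967088116964 0.2058119575083721
```

View pics/s1.png

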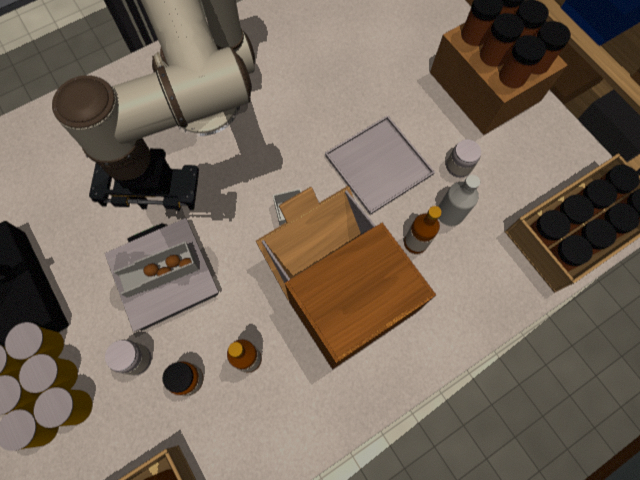

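```bash
python3 -m crank '[[0,0,0,0.12],[0,0,0,0.12],[0,0,0,0.12],[0,0,0,0.12],[0,0,0,0.12]]'; python3 -m crank '[[0,0,0,0.12],[0,0,0,0.12],[0,0,0,0.12],[0,0,0,0.12],[0,0,0,0.035]]'
python3 -c "
from h import *
plan([.421,-.32,.073],171.2)"
```

```text
time_s: 7.03
tcp_pos: [0.3932, -0.2314, 0.3009]
ee_rot: [[-0.933, -0.36, -0.003], [-0.36, 0.933, 0.001], [0.002, 0.002, -1.0]]
wrist_force: [-1.2, 0.3, -0.2]
gripper_width: 0.989
time_s: 7.45
tcp_pos: [0.3932, -0.2314, 0.3008]
ee_rot: [[-0.989, 0.145, -0.003], [0.145, 0.989, 0.001], [0.003, 0.001, -1.0]]
wrist_force: [-0.1, -0.3, 0.6]
gripper_width: 0.996
t7.45 tcp [ 0.3932 -0.2314  0.3008] psi171.7 tilt [-0.003  0.001] F [-0.1 -0.3  0.6] w0.996
shift in current tool axes [-0.041  -0.0839  0.2276] turn rad 0.008
```

```bash
python3 -m crank '[[-0.02,-0.035,0,0.008],[-0.02,-0.035,0,0],[0,-0.013,0.03,0],[0,0,0.04,0],[0,0,0.04,0]]';python3 -m crank '[[0,0,0.03,0],[0,0,0,0],[0,0,0,0]]'
python3 - <<'E'
from h import *
plan([.421,-.32,.073],171.2)
for n in ("scene","top"):
    c=capture(n);P=pts(c)
    m=(P[...,0]>.3)&(P[...,0]<.54)&(P[...,1]>-.47)&(P[...,1]<-.2)&(P[...,2]>.068)&(P[...,2]<.115)
    print(rect(P[m]))
    if n=="scene": cv2.imwrite("pics/s2.png",c["pixels"][180:340,80:240,::-1].repeat(3,0).repeat(3,1))
E
```

```text
time_s: 7.87
tcp_pos: [0.421, -0.3204, 0.1901]
ee_rot: [[-0.989, 0.151, 0.0], [0.151, 0.989, 0.001], [-0.0, 0.001, -1.0]]
wrist_force: [0.2, 0.3, -0.7]
gripper_width: 0.999
time_s: 8.12
tcp_pos: [0.4203, -0.3196, 0.1605]
ee_rot: [[-0.989, 0.149, -0.005], [0.149, 0.989, 0.001], [0.005, 0.001, -1.0]]
wrist_force: [0.3, -0.5, 0.9]
gripper_width: 0.999
t8.12 tcp [ 0.4203 -0.3196  0.1605] psi171.4 tilt [-0.005  0.001] F [ 0.3 -0.5  0.9] w0.999
shift in current tool axes [-0.0011 -0.0004  0.0875] turn rad 0.004
([array([ 469.5, -355.2]), array([206.6, 171.4]), np.float64(81.0)], 1056)
([array([ 446.9, -398.9]), array([ 64.5, 227.7]), np.float64(39.5)], 83)
```

View pics/s2.png

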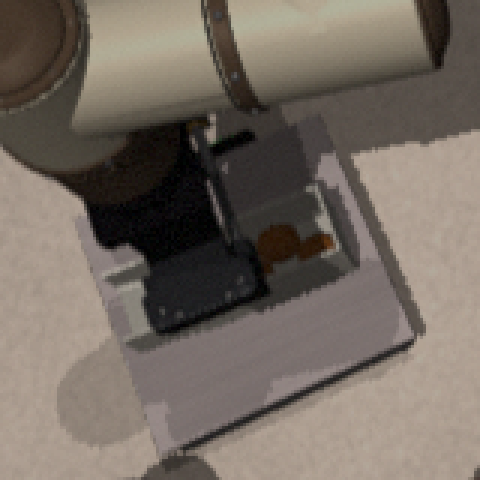

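```bash
python3 -m crank '[[0,0,0.025,0],[0,0,0.025,0],[0,0,0.02,0],[0,0,0.0175,0],[0,0,0,0]]';python3 -m crank '[[0,0,0,0],[0,0,0,0],[0,0,0,0]]' 0.066;python3 -m crank '[[0,0,0,0],[0,0,0,0]]' 0.05;python3 -m crank '[[0,0,0,0],[0,0,0,0],[0,0,0,0]]'
```

```text
time_s: 8.63
tcp_pos: [0.4209, -0.3196, 0.0733]
ee_rot: [[-0.989, 0.151, -0.002], [0.151, 0.989, 0.001], [0.002, 0.001, -1.0]]
wrist_force: [-0.5, 0.6, -0.1]
gripper_width: 0.999
time_s: 8.88
tcp_pos: [0.4229, -0.3207, 0.0763]
ee_rot: [[-0.989, 0.151, 0.004], [0.151, 0.989, -0.002], [-0.004, -0.001, -1.0]]
wrist_force: [-0.0, -0.5, -0.1]
gripper_width: 0.856
time_s: 9.05
tcp_pos: [0.4218, -0.3203, 0.0752]
ee_rot: [[-0.988, 0.151, 0.002], [0.151, 0.988, -0.001], [-0.002, -0.0, -1.0]]
wrist_force: [-0.9, 0.4, 0.7]
gripper_width: 0.707
time_s: 9.3
tcp_pos: [0.4215, -0.3202, 0.075]
ee_rot: [[-0.989, 0.151, 0.0], [0.151, 0.989, -0.001], [-0.001, -0.0, -1.0]]
wrist_force: [-1.5, 2.0, 5.8]
gripper_width: 0.686
```

```bash
python3 -m crank '[[0,0,-0.004,0],[0,0,-0.006,0],[0,0,-0.01,0],[0,0,-0.015,0],[0,0,-0.015,0]]';python3 -m crank '[[0,0,-0.02,0],[0,0,-0.02,0],[0,0,0,0]]'
python3 - <<'E'
from h import *
plan([.35,-.15,.3],-90)
for n in ("scene",):
    c=capture(n);P=pts(c)
    cv2.imwrite("pics/s3.png",c["pixels"][180:340,60:260,::-1].repeat(3,0).repeat(3,1))
E
```

```text
time_s: 9.72
tcp_pos: [0.421, -0.32, 0.1247]
ee_rot: [[-0.988, 0.152, -0.001], [0.152, 0.988, 0.0], [0.001, 0.0, -1.0]]
wrist_force: [0.5, 0.3, -2.5]
gripper_width: 0.688
time_s: 9.97
tcp_pos: [0.4238, -0.3215, 0.1689]
ee_rot: [[-0.989, 0.15, 0.008], [0.15, 0.989, -0.005], [-0.009, -0.003, -1.0]]
wrist_force: [1.6, -0.2, -2.0]
gripper_width: 0.691
t9.97 tcp [ 0.4238 -0.3215  0.1689] psi171.4 tilt [ 0.008 -0.005] F [ 1.6 -0.2 -2. ] w0.691
shift in current tool axes [ 0.0976  0.158  -0.1325] turn rad -1.722
```

View pics/s3.png

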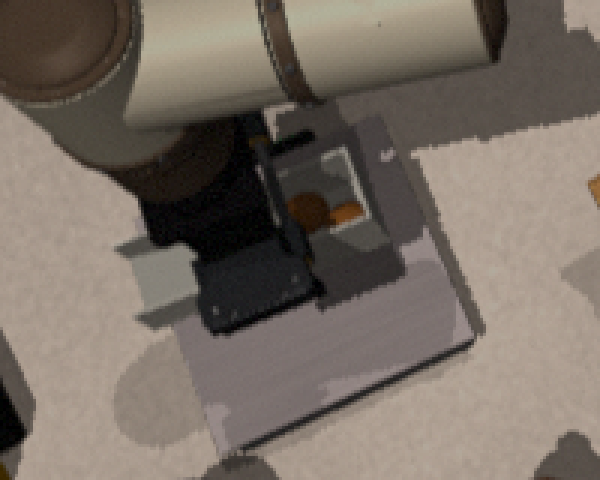

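Held, but a level wrist means I'll pivot the tub about the pads against the open tab. A higher grip gives that tilt more room under the gripper body, so I'll set the tub back down and regrip.

```bash
python3 -m crank '[[0,0,0.02,0],[0,0,0.02,0],[0,0,0.02,0],[0,0,0.014,0],[0,0,0.006,0]]';python3 -m crank '[[0,0,0.003,0],[0,0,0.002,0],[0,0,0.001,0],[0,0,0,0]]'
```

```text
time_s: 10.43
tcp_pos: [0.4189, -0.3189, 0.0807]
ee_rot: [[-0.988, 0.152, -0.006], [0.152, 0.988, 0.003], [0.007, 0.002, -1.0]]
wrist_force: [-0.5, 1.0, -2.4]
gripper_width: 0.687
time_s: 10.77
tcp_pos: [0.4218, -0.3202, 0.0786]
ee_rot: [[-0.988, 0.151, 0.001], [0.151, 0.988, -0.0], [-0.001, -0.0, -1.0]]
wrist_force: [0.2, -0.2, -1.9]
gripper_width: 0.689
```

```bash
python3 -m crank '[[0,0,0.002,0],[0,0,0.001,0],[0,0,0,0]]'; python3 -m crank '[[0,0,0.001,0],[0,0,0,0]]'
```

```text
time_s: 11.02
tcp_pos: [0.4213, -0.3201, 0.0752]
ee_rot: [[-0.988, 0.151, 0.0], [0.151, 0.988, -0.0], [-0.0, 0.0, -1.0]]
wrist_force: [-0.4, 0.5, -2.5]
gripper_width: 0.69
time_s: 11.18
tcp_pos: [0.4215, -0.3202, 0.0751]
ee_rot: [[-0.989, 0.151, 0.0], [0.151, 0.989, -0.0], [-0.0, -0.0, -1.0]]
wrist_force: [-1.6, 2.3, 4.0]
gripper_width: 0.686
```

Contact at the same height. Release, go up 9 mm, and regrip.

```bash
python3 -m crank '[[0,0,0,0],[0,0,0,0],[0,0,0,0],[0,0,0,0]]' 0.068; python3 -m crank '[[0,0,-0.005,0],[0,0,-0.005,0],[0,0,0,0],[0,0,0,0]]';python3 -m crank '[[0,0,0,0],[0,0,0,0],[0,0,0,0],[0,0,0,0],[0,0,0,0]]' 0.05
```

```text
time_s: 11.52
tcp_pos: [0.4215, -0.3202, 0.0741]
ee_rot: [[-0.988, 0.151, 0.0], [0.151, 0.988, -0.0], [-0.0, -0.0, -1.0]]
wrist_force: [-0.3, -0.6, 0.6]
gripper_width: 0.776
time_s: 11.85
tcp_pos: [0.4217, -0.3202, 0.0847]
ee_rot: [[-0.988, 0.151, 0.001], [0.151, 0.988, -0.001], [-0.001, -0.0, -1.0]]
wrist_force: [-0.5, 0.6, -0.4]
gripper_width: 0.777
time_s: 12.27
tcp_pos: [0.4212, -0.3201, 0.084]
ee_rot: [[-0.988, 0.151, -0.0], [0.151, 0.988, 0.0], [0.0, 0.0, -1.0]]
wrist_force: [-0.0, 0.1, -0.2]
gripper_width: 0.685
```

```bash
python3 -m crank '[[0,0,-0.005,0],[0,0,-0.01,0],[0,0,-0.015,0],[0,0,-0.02,0],[0,0,-0.02,0]]';python3 -m crank '[[0,0,-0.02,0],[0,0,-0.02,0],[0,0,-0.02,0],[0,0,-0.02,0],[0,0,-0.02,-0.03]]'; python3 -m crank '[[0,0,-0.015,-0.06],[0,0,-0.005,-0.09],[0,0,0,-0.09],[0,0,0,-0.09],[0,0,0,-0.09]]'; python3 -m crank '[[0,0,0,-0.09],[0,0,0,-0.09],[0,0,0,-0.09],[0,0,0,-0.09],[0,0,0,-0.09]]'; python3 -m crank '[[0,0,0,-0.09],[0,0,0,-0.09],[0,0,0,-0.09],[0,0,0,-0.09],[0,0,0,-0.09]]'
python3 - <<'E'
from h import *
plan([.556,.03,.26],-89.6)
c=capture("scene");cv2.imwrite("pics/s4.png",c["pixels"][:,:,::-1])
E
```

```text
time_s: 12.68
tcp_pos: [0.4209, -0.3199, 0.155]
ee_rot: [[-0.988, 0.151, -0.001], [0.151, 0.988, 0.0], [0.001, 0.0, -1.0]]
wrist_force: [1.0, 0.4, -2.4]
gripper_width: 0.686
time_s: 13.1
tcp_pos: [0.4208, -0.3198, 0.2557]
ee_rot: [[-0.993, 0.121, 0.0], [0.121, 0.993, 0.0], [-0.0, 0.0, -1.0]]
wrist_force: [-0.5, -0.2, -2.9]
gripper_width: 0.685
time_s: 13.52
tcp_pos: [0.4209, -0.3198, 0.2748]
ee_rot: [[-0.955, -0.298, 0.0], [-0.298, 0.955, 0.0], [-0.0, 0.0, -1.0]]
wrist_force: [0.4, 0.6, -1.1]
gripper_width: 0.687
time_s: 13.93
tcp_pos: [0.4209, -0.3198, 0.2745]
ee_rot: [[-0.73, -0.683, -0.0], [-0.683, 0.73, 0.0], [-0.0, 0.0, -1.0]]
wrist_force: [0.5, -0.9, -1.8]
gripper_width: 0.688
time_s: 14.35
tcp_pos: [0.4209, -0.3198, 0.2745]
ee_rot: [[-0.36, -0.933, 0.0], [-0.933, 0.36, 0.0], [-0.0, 0.0, -1.0]]
wrist_force: [-0.3, -0.0, -1.5]
gripper_width: 0.688
t14.35 tcp [ 0.4209 -0.3198  0.2745] psi-111.1 tilt [0. 0.] F [-0.3 -0.  -1.5] w0.688
shift in current tool axes [-0.375  -0.      0.0147] turn rad -0.375
```

View pics/s4.png

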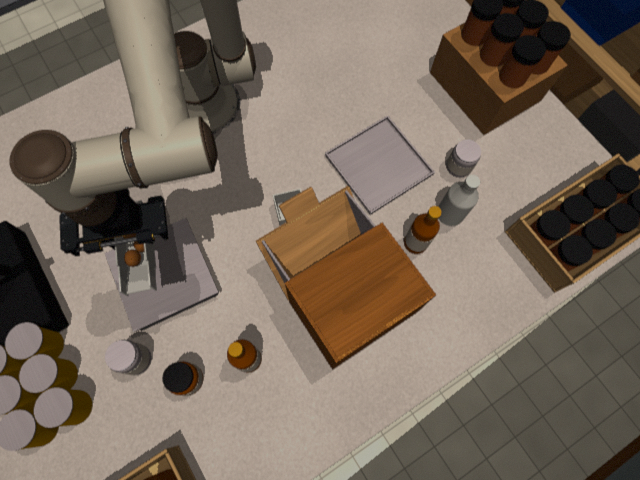

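```bash
python3 -m crank '[[0,0,0,-0.09],[-0.005,0,0,-0.09],[-0.01,-0.003,0,-0.09],[-0.015,-0.006,0,-0.065],[-0.02,-0.008,0,-0.04]]';python3 -m crank '[[-0.025,-0.01,0,0],[-0.025,-0.01,0,0],[-0.025,-0.01,0,0],[-0.025,-0.01,0,0],[-0.025,-0.01,0,0]]'; python3 -m crank '[[-0.025,-0.01,0,0],[-0.025,-0.01,0,0],[-0.025,-0.01,0,0],[-0.025,-0.01,0,0],[-0.02,-0.008,0,0]]'; 
python3 -c "
from h import *
plan([.556,.03,.25],-89.6)"
```

```text
time_s: 14.82
tcp_pos: [0.4435, -0.2721, 0.2744]
ee_rot: [[0.001, -1.0, -0.0], [-1.0, -0.001, -0.0], [0.0, 0.0, -1.0]]
wrist_force: [-0.5, 1.3, -2.5]
gripper_width: 0.686
time_s: 15.23
tcp_pos: [0.4935, -0.1456, 0.2746]
ee_rot: [[0.0, -1.0, 0.0], [-1.0, -0.0, 0.0], [-0.0, -0.0, -1.0]]
wrist_force: [-0.0, 0.0, -2.2]
gripper_width: 0.687
time_s: 15.65
tcp_pos: [0.5415, -0.0251, 0.2745]
ee_rot: [[0.001, -1.0, 0.0], [-1.0, -0.001, 0.0], [-0.0, -0.0, -1.0]]
wrist_force: [0.2, -0.5, -1.5]
gripper_width: 0.683
t15.65 tcp [ 0.5415 -0.0251  0.2745] psi-89.9 tilt [0. 0.] F [ 0.2 -0.5 -1.5] w0.683
shift in current tool axes [-0.0551 -0.0145  0.0245] turn rad -0.006
```

```bash
python3 -m crank '[[-0.02,-0.004,0,0],[-0.018,-0.002,0.005,0],[-0.012,-0.001,0.01,0],[-0.005,-0.001,0.01,0],[0,0,0.006,0]]';python3 -m crank '[[0,0,0,0]]'
python3 - <<'E'
from h import *
plan([.55,.03,.24],-89.6)
c=capture("scene");cv2.imwrite("pics/s5.png",c["pixels"][160:300,230:400,::-1].repeat(4,0).repeat(4,1)); np.savez("s5.npz",**c)
c=capture("top");cv2.imwrite("pics/t5.png",c["pixels"][140:300,230:400,::-1].repeat(3,0).repeat(3,1)); np.savez("t5.npz",**c)
E
```

```text
time_s: 16.07
tcp_pos: [0.5482, 0.0287, 0.2412]
ee_rot: [[0.002, -1.0, -0.003], [-1.0, -0.002, -0.0], [0.0, 0.003, -1.0]]
wrist_force: [0.5, -0.4, -2.8]
gripper_width: 0.69
time_s: 16.15
tcp_pos: [0.5477, 0.0276, 0.2407]
ee_rot: [[0.001, -1.0, -0.005], [-1.0, -0.001, -0.001], [0.001, 0.005, -1.0]]
wrist_force: [-0.0, 0.2, -3.2]
gripper_width: 0.686
t16.15 tcp [0.5477 0.0276 0.2407] psi-89.9 tilt [-0.005 -0.001] F [-0.   0.2 -3.2] w0.686
shift in current tool axes [-0.0024 -0.0023  0.0007] turn rad -0.006
```

View pics/s5.png

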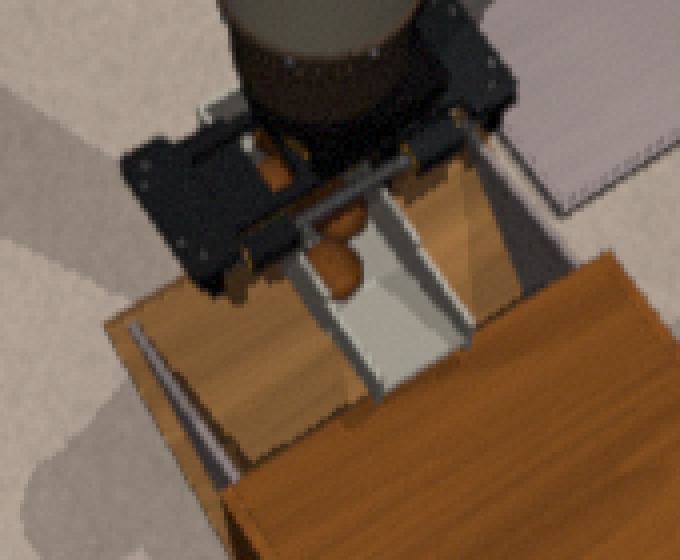

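View pics/t5.png

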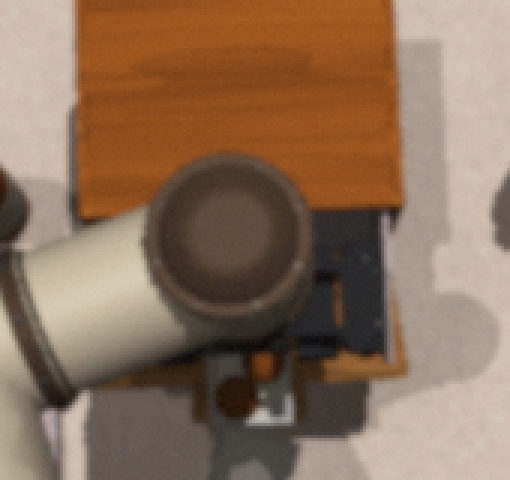

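The level lip would overlap the bin's top edge (x 0.653 against 0.641), so I'll back off to x = 0.53. From there I'll tilt in stages, moving forward as the lip drops.

```bash
python3 -m crank '[[-0.001,0.008,0,0],[-0.001,0.008,0,0],[0,0.002,0.003,0],[0,0,0.003,0],[0,0,0,0]]';python3 -m crank '[[0,0,0.003,0],[0,-0.001,0.003,0],[0,-0.002,0.003,0],[0,-0.002,0.003,0],[0,0,0,0]]'
python3 - <<'E'
from h import *
plan([.535,.03,.2246],-89.6)
c=capture("scene");cv2.imwrite("pics/s6.png",c["pixels"][160:300,230:400,::-1].repeat(4,0).repeat(4,1))
E
```

```text
time_s: 16.67
tcp_pos: [0.5306, 0.03, 0.2367]
ee_rot: [[0.002, -1.0, -0.0], [-1.0, -0.002, 0.0], [-0.0, 0.0, -1.0]]
wrist_force: [-0.1, -0.4, -1.9]
gripper_width: 0.69
time_s: 17.08
tcp_pos: [0.5378, 0.0302, 0.2256]
ee_rot: [[0.003, -1.0, 0.003], [-1.0, -0.003, -0.0], [0.0, -0.003, -1.0]]
wrist_force: [2.2, -0.1, 3.8]
gripper_width: 0.688
t17.08 tcp [0.5378 0.0302 0.2256] psi-89.8 tilt [ 0.003 -0.   ] F [ 2.2 -0.1  3.8] w0.688
shift in current tool axes [0.0002 0.0028 0.001 ] turn rad -0.004
```

View pics/s6.png

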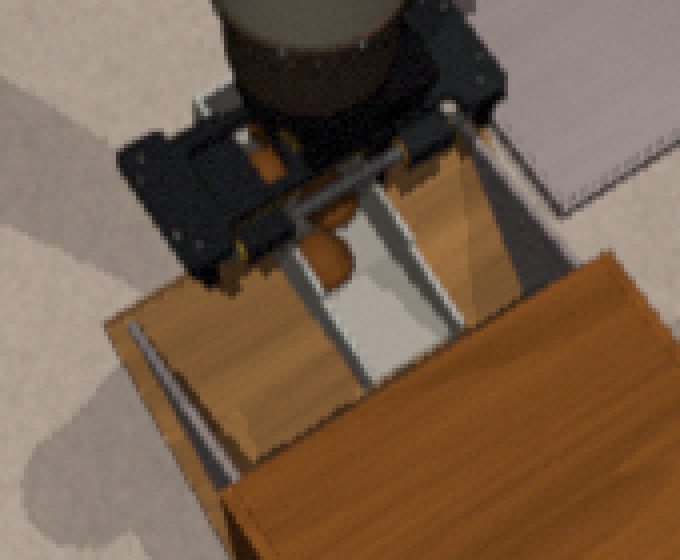

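```bash
cat >> h.py <<'E'
def prof(name="scene",x0=.55,x1=.66):
    c=capture(name);P=pts(c)
    for x in np.arange(x0,x1,.01):
        m=(abs(P[...,0]-x)<.005)&(abs(P[...,1]-.03)<.012)
        if m.sum(): print("%.3f:%.3f"%(x,np.nanmedian(P[...,2][m])),end=" ")
    print()
    # side walls rims
    for x in np.arange(x0,x1,.01):
        m=(abs(P[...,0]-x)<.005)&(abs(P[...,1]-.03)<.034)
        if m.sum(): print("%.3f:%.3f"%(x,np.nanmax(P[...,2][m])),end=" ")
    print(); return c
E
python3 -c "
from h import *
prof()"
```

```text
0.550:0.594 0.560:0.586 0.570:0.438 0.580:0.520 0.590:0.194 0.600:0.195 0.610:0.199 0.620:0.200 0.630:0.203 0.640:0.200 0.650:0.200 
0.550:0.598 0.560:0.597 0.570:0.593 0.580:0.587 0.590:0.248 0.600:0.239 0.610:0.237 0.620:0.237 0.630:0.234 0.640:0.234 0.650:0.206
```

```bash
python3 -m crank '[[0,0.004,0.001,0],[0,0.001,0.003,0],[0,0,0.003,0],[0,0,0.002,0],[0,0,0,0]]'
python3 -c "
from h import *
plan([.545,.03,.214],-89.6);prof()"
```

```text
time_s: 17.6
tcp_pos: [0.538, 0.0307, 0.2206]
ee_rot: [[0.004, -1.0, 0.018], [-1.0, -0.004, 0.001], [-0.001, -0.018, -1.0]]
wrist_force: [10.1, -1.1, 8.7]
gripper_width: 0.681
t17.60 tcp [0.538  0.0307 0.2206] psi-89.7 tilt [0.018 0.001] F [10.1 -1.1  8.7] w0.681
shift in current tool axes [ 0.0008 -0.0069  0.0067] turn rad -0.003
0.550:0.588 0.560:0.356 0.570:0.506 0.580:0.208 0.590:0.186 0.600:0.185 0.610:0.188 0.620:0.190 0.630:0.190 0.640:0.200 0.650:0.200 
0.550:0.592 0.560:0.591 0.570:0.583 0.580:0.492 0.590:0.239 0.600:0.229 0.610:0.227 0.620:0.223 0.630:0.223 0.640:0.222 0.650:0.206
```

```bash
python3 -m crank '[[0,-0.003,0,0],[0,-0.002,0.001,0],[0,-0.002,0.002,0],[0,-0.002,0.002,0],[0,0,0,0]]'
python3 -c "
from h import *
plan([.545,.03,.214],-89.6);prof()"
```

```text
time_s: 18.07
tcp_pos: [0.5407, 0.0305, 0.2148]
ee_rot: [[0.003, -1.0, 0.003], [-1.0, -0.003, 0.0], [-0.0, -0.003, -1.0]]
wrist_force: [-5.3, 2.7, 18.3]
gripper_width: 0.686
t18.07 tcp [0.5407 0.0305 0.2148] psi-89.8 tilt [0.003 0.   ] F [-5.3  2.7 18.3] w0.686
shift in current tool axes [ 0.0006 -0.0043  0.0008] turn rad -0.004
0.550:0.583 0.560:0.581 0.570:0.396 0.580:0.501 0.590:0.176 0.600:0.175 0.610:0.175 0.620:0.176 0.630:0.177 0.640:0.200 0.650:0.200 
0.550:0.587 0.560:0.586 0.570:0.583 0.580:0.577 0.590:0.483 0.600:0.219 0.610:0.216 0.620:0.212 0.630:0.212 0.640:0.205 0.650:0.205
```

```bash
python3 -m crank '[[0,0,0.002,0],[0,-0.001,0.002,0],[0,-0.001,0.002,0],[0,0,0.002,0],[0,0,0,0]]'
python3 -c "
from h import *
plan([.548,.03,.2034],-89.6);prof()"
```

```text
time_s: 18.53
tcp_pos: [0.5431, 0.0305, 0.2119]
ee_rot: [[0.005, -1.0, 0.008], [-1.0, -0.005, -0.0], [0.0, -0.008, -1.0]]
wrist_force: [-14.4, 5.0, 36.3]
gripper_width: 0.689
t18.53 tcp [0.5431 0.0305 0.2119] psi-89.7 tilt [ 0.008 -0.   ] F [-14.4   5.   36.3] w0.689
shift in current tool axes [ 0.0005 -0.0048  0.0085] turn rad -0.002
0.550:0.580 0.560:0.579 0.570:0.345 0.580:0.498 0.590:0.175 0.600:0.174 0.610:0.175 0.620:0.174 0.630:0.175 0.640:0.201 0.650:0.200 
0.550:0.584 0.560:0.585 0.570:0.581 0.580:0.574 0.590:0.481 0.600:0.219 0.610:0.215 0.620:0.211 0.630:0.208 0.640:0.206 0.650:0.205
```

```bash
python3 -m crank '[[0,0.002,-0.002,0],[0,0.002,-0.002,0],[0,0,0,0]]'
python3 - <<'E'
from h import *
plan([.548,.03,.2034],-89.6)
c=capture("scene");cv2.imwrite("pics/s7.png",cv2.resize(c["pixels"][160:280,250:390,::-1],None,fx=5.5,fy=5,interpolation=2))
P=pts(c)
# lip pixel edge
for y in (.01,.02,.03,.04,.05):
    m=(abs(P[...,1]-y)<.004)&(P[...,0]>.615)&(P[...,0]<.65)
    q=P[m];o=np.argsort(q[:,0]);print(y,[(round(a*1000),round(b*1000)) for a,b in q[o][:,[0,2]]])
E
```

```text
time_s: 18.83
tcp_pos: [0.5425, 0.0306, 0.2123]
ee_rot: [[0.005, -1.0, 0.014], [-1.0, -0.005, 0.001], [-0.001, -0.014, -1.0]]
wrist_force: [2.8, 0.1, 16.2]
gripper_width: 0.684
t18.83 tcp [0.5425 0.0306 0.2123] psi-89.7 tilt [0.014 0.001] F [ 2.8  0.1 16.2] w0.684
shift in current tool axes [ 0.0007 -0.0054  0.009 ] turn rad -0.002
0.01 [(617, 178), (617, 175), (618, 176), (618, 175), (620, 177), (620, 175), (620, 174), (621, 174), (623, 175), (624, 178), (625, 179), (626, 176), (626, 178), (626, 174), (628, 175), (628, 174), (629, 175), (630, 177), (630, 174), (640, 200), (641, 200), (641, 198), (642, 200), (643, 203), (644, 199), (644, 203), (644, 199), (645, 200), (647, 203), (647, 203), (648, 200), (649, 201), (649, 200)]
0.02 [(615, 176), (616, 176), (617, 175), (617, 176), (618, 177), (619, 177), (619, 177), (620, 175), (620, 175), (621, 175), (621, 172), (622, 176), (622, 176), (623, 176), (624, 172), (624, 178), (625, 173), (625, 179), (627, 176), (627, 176), (628, 175), (628, 175), (629, 175), (629, 172), (629, 175), (630, 174), (632, 182), (639, 197), (640, 199), (641, 200)
[... 903 characters left out ...]
630, 174), (640, 200), (640, 201), (642, 202), (642, 204), (642, 200), (644, 202), (644, 204), (644, 201), (645, 196), (646, 202), (647, 200), (647, 201), (648, 199), (649, 202), (649, 199)]
0.05 [(615, 178), (616, 174), (616, 178), (617, 178), (617, 177), (617, 174), (618, 175), (619, 179), (619, 173), (620, 178), (620, 171), (621, 176), (622, 178), (622, 176), (622, 174), (622, 173), (623, 174), (624, 169), (625, 178), (625, 177), (627, 177), (628, 177), (628, 176), (628, 176), (629, 174), (630, 176), (630, 173), (639, 197), (641, 199), (641, 202), (643, 200), (643, 203), (643, 199), (644, 200), (644, 202), (644, 198), (646, 197), (646, 202), (647, 198), (648, 203), (648, 201), (649, 200)]
```

View pics/s7.png

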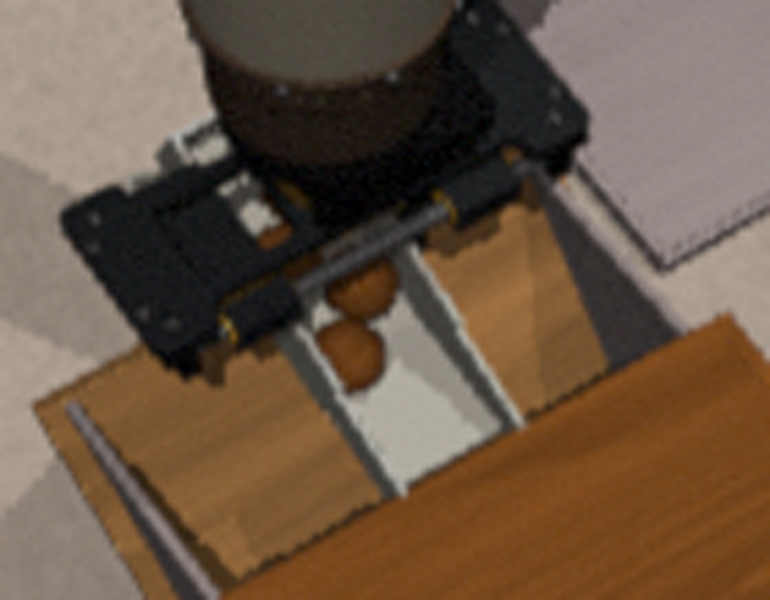

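Blocked: the lip-end walls are full height, and their top corners (x≈0.643) catch the bin's top front edge. I'll lift, back off 12 mm and tilt on.

```bash
python3 -m crank '[[0,0.001,-0.004,0],[0,0.001,-0.006,0],[0,0.004,-0.004,0],[0,0.005,0,0],[0,0,0,0]]'
python3 -c "
from h import *
plan([.532,.03,.218],-89.6);prof()"
```

```text
time_s: 19.3
tcp_pos: [0.525, 0.0299, 0.2199]
ee_rot: [[0.002, -1.0, -0.004], [-1.0, -0.002, -0.0], [0.0, 0.004, -1.0]]
wrist_force: [0.1, -0.7, -2.7]
gripper_width: 0.686
t19.30 tcp [0.525  0.0299 0.2199] psi-89.9 tilt [-0.004 -0.   ] F [ 0.1 -0.7 -2.7] w0.686
shift in current tool axes [-0.0001 -0.007   0.0019] turn rad -0.005
0.550:0.350 0.560:0.442 0.570:0.518 0.580:0.181 0.590:0.077 0.600:0.178 0.610:0.182 0.640:0.200 0.650:0.200 
0.550:0.592 0.560:0.587 0.570:0.581 0.580:0.234 0.590:0.225 0.600:0.217 0.610:0.216 0.620:0.212 0.640:0.204 0.650:0.205
```

```bash
python3 -m crank '[[0,-0.004,0,0],[0,-0.003,0.001,0],[0,0,0.002,0],[0,0,0.002,0],[0,-0.001,0.002,0]]'; python3 -m crank '[[0,-0.001,0.002,0],[0,-0.001,0.002,0],[0,0,0,0]]'
python3 -c "
from h import *
plan([.54,.03,.208],-89.6);prof()"
```

```text
time_s: 19.77
tcp_pos: [0.5352, 0.03, 0.2141]
ee_rot: [[0.002, -1.0, -0.001], [-1.0, -0.002, -0.001], [0.001, 0.001, -1.0]]
wrist_force: [-1.9, 0.8, 4.7]
gripper_width: 0.689
time_s: 20.02
tcp_pos: [0.5379, 0.0301, 0.2106]
ee_rot: [[0.003, -1.0, 0.002], [-1.0, -0.003, -0.0], [0.0, -0.002, -1.0]]
wrist_force: [0.2, -0.6, 4.5]
gripper_width: 0.685
t20.02 tcp [0.5379 0.0301 0.2106] psi-89.9 tilt [ 0.002 -0.   ] F [ 0.2 -0.6  4.5] w0.685
shift in current tool axes [ 0.0001 -0.0021  0.0026] turn rad -0.004
0.550:0.579 0.560:0.574 0.570:0.392 0.580:0.501 0.590:0.169 0.600:0.166 0.610:0.168 0.620:0.168 0.640:0.201 0.650:0.200 
0.550:0.582 0.560:0.584 0.570:0.578 0.580:0.573 0.590:0.222 0.600:0.209 0.610:0.206 0.620:0.200 0.630:0.198 0.640:0.205 0.650:0.205
```

```bash
python3 -m crank '[[0,-0.001,0.003,0],[0,-0.001,0.003,0],[0,-0.001,0.003,0],[0,-0.001,0.003,0],[0,0,0,0]]'
python3 - <<'E'
from h import *
plan([.545,.03,.193],-89.6);c=prof()
cv2.imwrite("pics/s8.png",cv2.resize(c["pixels"][160:280,250:390,::-1],None,fx=5,fy=5,interpolation=2))
E
```

```text
time_s: 20.48
tcp_pos: [0.5419, 0.0302, 0.1976]
ee_rot: [[0.002, -1.0, 0.001], [-1.0, -0.002, -0.0], [0.0, -0.001, -1.0]]
wrist_force: [1.9, -1.4, 3.1]
gripper_width: 0.684
t20.48 tcp [0.5419 0.0302 0.1976] psi-89.9 tilt [ 0.001 -0.   ] F [ 1.9 -1.4  3.1] w0.684
shift in current tool axes [ 0.0002 -0.0031  0.0046] turn rad -0.005
0.550:0.566 0.560:0.565 0.570:0.324 0.580:0.481 0.590:0.142 0.600:0.137 0.610:0.139 0.640:0.200 0.650:0.200 
0.550:0.569 0.560:0.570 0.570:0.567 0.580:0.559 0.590:0.465 0.600:0.185 0.610:0.179 0.620:0.171 0.630:0.163 0.640:0.204 0.650:0.206
```

View pics/s8.png

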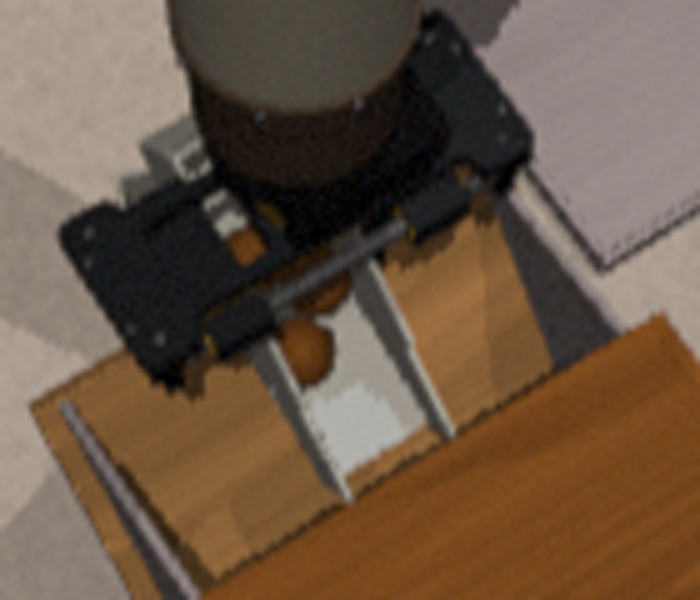

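```bash
python3 -m crank '[[0,-0.001,0.003,0],[0,-0.001,0.003,0],[0,0,0.003,0],[0,0,0,0],[0,0,0,0]]'
python3 - <<'E'
from h import *
plan([.545,.03,.187],-89.6);c=prof()
cv2.imwrite("pics/s9.png",cv2.resize(c["pixels"][160:280,250:390,::-1],None,fx=5,fy=5,interpolation=2))
E
```

```text
time_s: 20.95
tcp_pos: [0.5437, 0.0303, 0.1889]
ee_rot: [[0.002, -1.0, 0.001], [-1.0, -0.002, 0.0], [-0.0, -0.001, -1.0]]
wrist_force: [3.7, -0.2, 2.0]
gripper_width: 0.687
t20.95 tcp [0.5437 0.0303 0.1889] psi-89.9 tilt [0.001 0.   ] F [ 3.7 -0.2  2. ] w0.687
shift in current tool axes [ 0.0003 -0.0013  0.0019] turn rad -0.005
0.550:0.557 0.560:0.557 0.570:0.312 0.580:0.481 0.590:0.163 0.600:0.152 0.610:0.145 0.620:0.147 0.630:0.151 0.640:0.200 0.650:0.200 
0.550:0.561 0.560:0.560 0.570:0.558 0.580:0.553 0.590:0.516 0.600:0.169 0.610:0.156 0.620:0.153 0.630:0.154 0.640:0.204 0.650:0.204
```

View pics/s9.png

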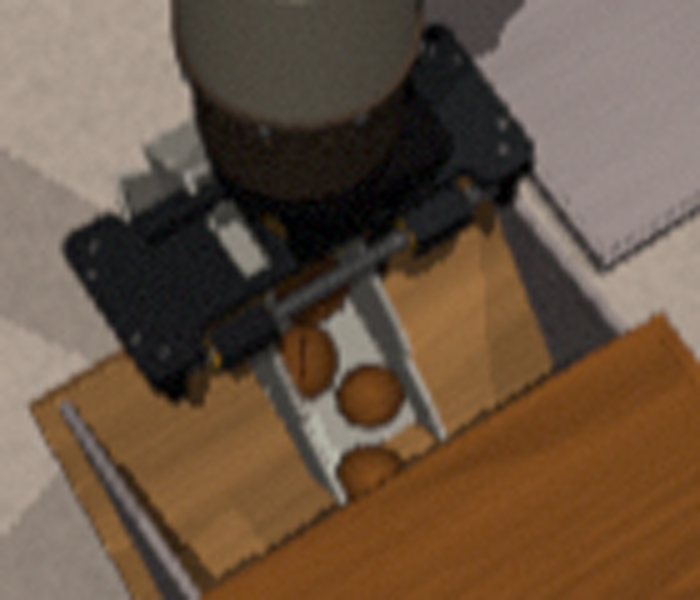

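The walnuts are rolling down the chute, with one going over the lip. I'll tip a little further and wait.

```bash
python3 -m crank '[[0,0,0.002,0],[0,0,0.002,0],[0,0,0,0],[0,0,0,0],[0,0,0,0]]'; python3 -m crank '[[0,0,0,0],[0,0,0,0],[0,0,0,0],[0,0,0,0],[0,0,0,0]]'
python3 - <<'E'
from h import *
plan([.545,.03,.187],-89.6);c=prof()
cv2.imwrite("pics/s10.png",cv2.resize(c["pixels"][160:280,250:390,::-1],None,fx=5,fy=5,interpolation=2))
E
```

```text
time_s: 21.42
tcp_pos: [0.5439, 0.0303, 0.1857]
ee_rot: [[0.002, -1.0, 0.002], [-1.0, -0.002, 0.0], [-0.0, -0.002, -1.0]]
wrist_force: [3.8, -0.5, 4.9]
gripper_width: 0.688
time_s: 21.83
tcp_pos: [0.5439, 0.0303, 0.1857]
ee_rot: [[0.002, -1.0, 0.002], [-1.0, -0.002, 0.0], [-0.0, -0.002, -1.0]]
wrist_force: [3.3, -0.7, 5.2]
gripper_width: 0.689
t21.83 tcp [0.5439 0.0303 0.1857] psi-89.9 tilt [0.002 0.   ] F [ 3.3 -0.7  5.2] w0.689
shift in current tool axes [ 0.0003 -0.0011 -0.0013] turn rad -0.004
0.550:0.554 0.560:0.554 0.570:0.312 0.580:0.477 0.590:0.119 0.600:0.063 0.610:0.060 0.640:0.201 0.650:0.201 
0.550:0.558 0.560:0.557 0.570:0.555 0.580:0.550 0.590:0.493 0.600:0.158 0.610:0.151 0.620:0.137 0.640:0.204 0.650:0.205
```

View pics/s10.png

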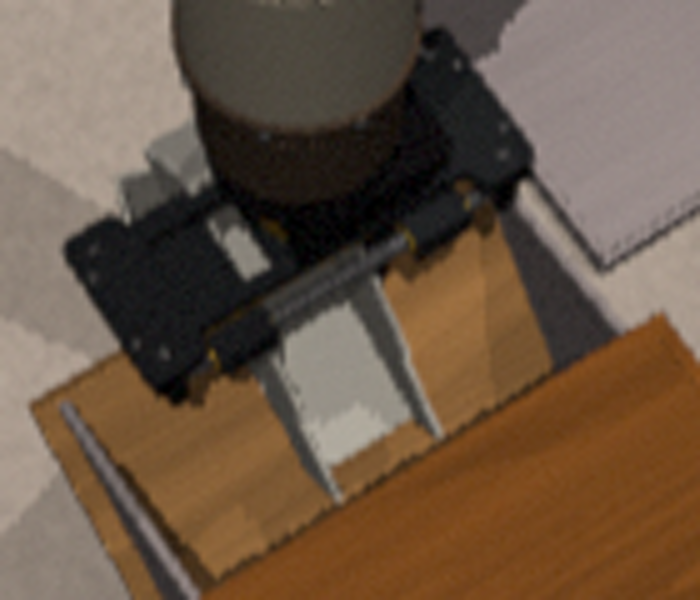

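```bash
python3 -m crank '[[0,0,-0.008,0],[0,0,-0.015,0],[0,0,-0.025,0],[0,0,-0.03,0],[0,0,-0.03,0]]'; python3 -m crank '[[0,0,-0.03,0],[0,0,0,0]]'
python3 - <<'E'
from h import *
plan([.43,.3185,.2],-89)
for n in("scene","top"):
    c=capture(n)
    cv2.imwrite(f"pics/{n}11.png",cv2.resize(c["pixels"][130:300,220:420,::-1],None,fx=4,fy=3.5,interpolation=2))
E
```

```text
time_s: 22.3
tcp_pos: [0.5406, 0.0301, 0.2919]
ee_rot: [[0.001, -1.0, -0.008], [-1.0, -0.001, -0.0], [0.0, 0.008, -1.0]]
wrist_force: [1.5, -0.5, -0.8]
gripper_width: 0.691
time_s: 22.47
tcp_pos: [0.5442, 0.0303, 0.3285]
ee_rot: [[0.002, -1.0, 0.008], [-1.0, -0.002, 0.002], [-0.002, -0.008, -1.0]]
wrist_force: [0.8, 0.2, -1.0]
gripper_width: 0.685
t22.47 tcp [0.5442 0.0303 0.3285] psi-89.9 tilt [0.008 0.002] F [ 0.8  0.2 -1. ] w0.685
shift in current tool axes [-0.2882  0.1145  0.1281] turn rad -0.015
```

View pics/scene11.png

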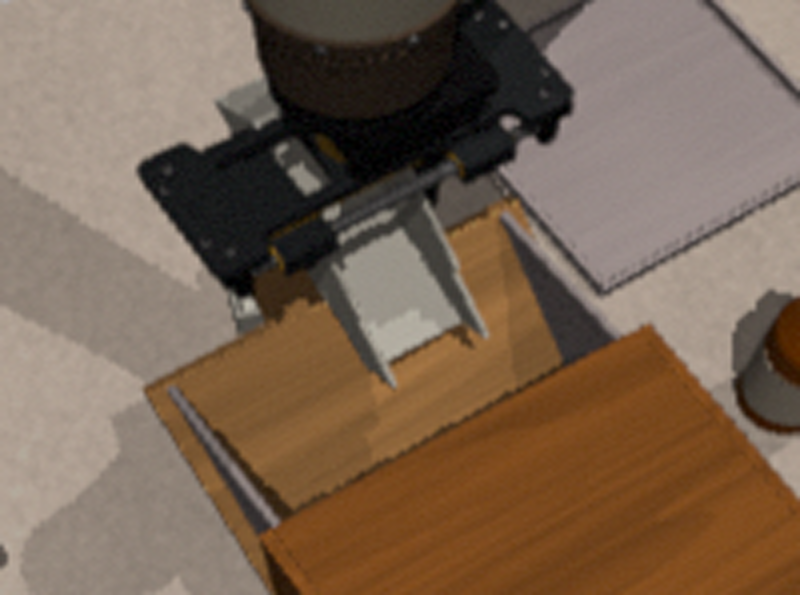

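View pics/top11.png

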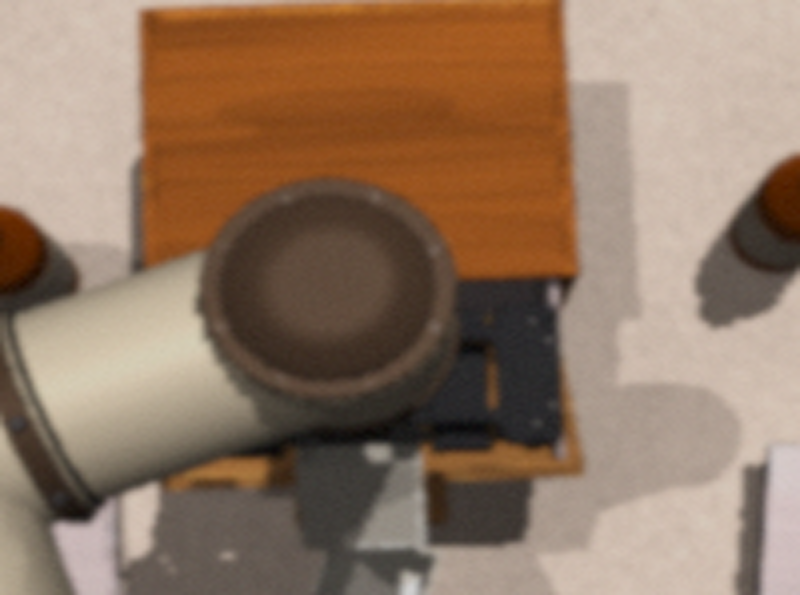

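```bash
python3 -m crank '[[-0.015,0.003,0,-0.015],[-0.03,0.006,0,0],[-0.035,0.007,0,0],[-0.035,0.007,0,0],[-0.035,0.007,0,0]]'; python3 -m crank '[[-0.035,0.007,0,0],[-0.035,0.007,0.01,0],[-0.035,0.007,0.03,0],[-0.02,0.005,0.03,0],[-0.013,0,0.035,0]]'; python3 -m crank '[[0,0,0.035,0],[0,0,0.035,0],[0,0,0.015,0],[0,0,0,0]]'
python3 - <<'E'
from h import *
plan([.485,.3185,.09],-88.8)
c=capture("scene")
cv2.imwrite("pics/s12.png",cv2.resize(c["pixels"][60:240,280:480,::-1],None,fx=4,fy=3.3,interpolation=2))
E
```

```text
time_s: 22.98
tcp_pos: [0.5084, 0.1803, 0.32]
ee_rot: [[0.016, -1.0, -0.007], [-1.0, -0.016, -0.002], [0.002, 0.007, -1.0]]
wrist_force: [0.5, -0.8, -1.3]
gripper_width: 0.681
time_s: 23.4
tcp_pos: [0.4808, 0.315, 0.2184]
ee_rot: [[0.019, -1.0, -0.003], [-1.0, -0.019, -0.001], [0.001, 0.003, -1.0]]
wrist_force: [0.8, 0.7, -2.5]
gripper_width: 0.684
time_s: 23.73
tcp_pos: [0.4786, 0.3097, 0.1288]
ee_rot: [[0.016, -1.0, -0.013], [-1.0, -0.016, -0.011], [0.011, 0.013, -1.0]]
wrist_force: [-0.1, -0.6, -2.0]
gripper_width: 0.688
t23.73 tcp [0.4786 0.3097 0.1288] psi-89.1 tilt [-0.013 -0.011] F [-0.1 -0.6 -2. ] w0.688
shift in current tool axes [-0.0091 -0.007   0.0386] turn rad -0.005
```

View pics/s12.png

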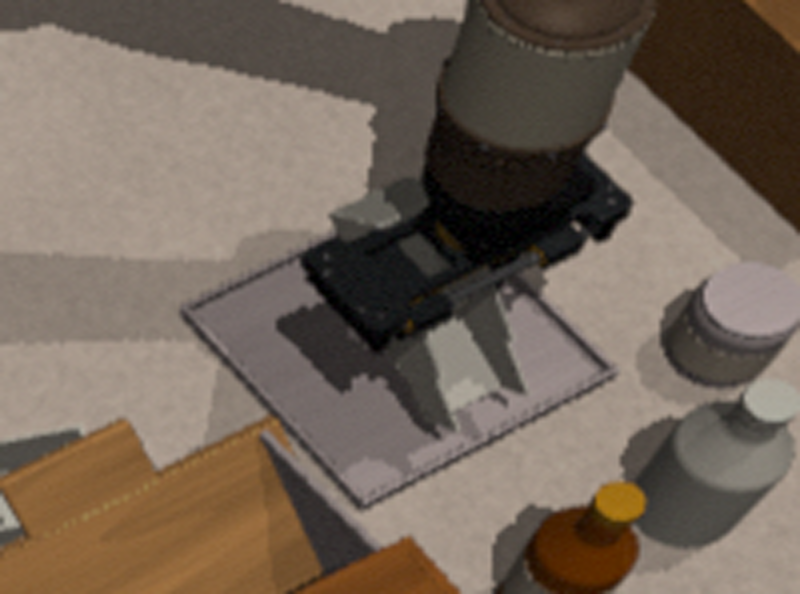

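```bash
python3 -m crank '[[0,0,0.01,0],[0,0,0.01,0],[0,0,0.008,0],[0,0,0.004,0],[0,0,0,0]]'; python3 -m crank '[[0,0,0.002,0],[0,0,0.002,0],[0,0.001,0.002,0],[0,0,0,0]]'
python3 -c "
from h import *
plan([.48,.3185,.08],-88.8)"
```

```text
time_s: 24.2
tcp_pos: [0.4828, 0.3129, 0.1033]
ee_rot: [[0.017, -1.0, -0.001], [-1.0, -0.017, -0.001], [0.001, 0.001, -1.0]]
wrist_force: [1.0, -0.3, -0.9]
gripper_width: 0.689
time_s: 24.53
tcp_pos: [0.482, 0.3134, 0.0981]
ee_rot: [[0.017, -1.0, -0.0], [-1.0, -0.017, -0.0], [0.0, 0.0, -1.0]]
wrist_force: [-1.1, -0.3, -0.8]
gripper_width: 0.689
t24.53 tcp [0.482  0.3134 0.0981] psi-89.0 tilt [-0. -0.] F [-1.1 -0.3 -0.8] w0.689
shift in current tool axes [-0.0052  0.0019  0.0181] turn rad -0.004
```

```bash
python3 -m crank '[[-0.002,0,0.003,0],[-0.002,0,0.003,0],[-0.001,0,0.003,0],[0,0,0,0]]'; python3 -m crank '[[0,0.001,0.002,0],[0,0.002,0.002,0],[0,0.002,0.002,0],[0,0,0,0]]'
python3 -c "
from h import *
plan([.48,.3185,.08],-88.8)"
```

```text
time_s: 24.87
tcp_pos: [0.4818, 0.3185, 0.0884]
ee_rot: [[0.017, -1.0, -0.001], [-1.0, -0.017, -0.001], [0.001, 0.001, -1.0]]
wrist_force: [0.1, -0.2, -2.1]
gripper_width: 0.687
time_s: 25.2
tcp_pos: [0.478, 0.3188, 0.0843]
ee_rot: [[0.018, -1.0, 0.003], [-1.0, -0.018, 0.001], [-0.001, -0.003, -1.0]]
wrist_force: [3.0, -2.0, 4.0]
gripper_width: 0.683
t25.20 tcp [0.478  0.3188 0.0843] psi-89.0 tilt [0.003 0.001] F [ 3. -2.  4.] w0.683
shift in current tool axes [ 0.0003 -0.0019  0.0043] turn rad -0.003
```

```bash
python3 -m crank '[[0,0.004,0.003,0],[0,0.004,0.003,0],[0,0.004,0.003,0],[0,0,0,0]]'; python3 -m crank '[[0,0.004,0.003,0],[0,0.004,0.003,0],[0,0.003,0.003,0],[0,0,0,0]]'
python3 -c "
from h import *
plan([.45,.3185,.065],-88.8)"
```

```text
time_s: 25.53
tcp_pos: [0.4647, 0.3184, 0.0749]
ee_rot: [[0.018, -1.0, 0.0], [-1.0, -0.018, 0.001], [-0.001, -0.0, -1.0]]
wrist_force: [-1.6, -0.5, 5.0]
gripper_width: 0.687
time_s: 25.87
tcp_pos: [0.4534, 0.3181, 0.065]
ee_rot: [[0.018, -1.0, -0.001], [-1.0, -0.018, 0.0], [-0.0, 0.001, -1.0]]
wrist_force: [-1.6, 0.1, 4.4]
gripper_width: 0.691
t25.87 tcp [0.4534 0.3181 0.065 ] psi-89.0 tilt [-0.001  0.   ] F [-1.6  0.1  4.4] w0.691
shift in current tool axes [-0.0004  0.0034 -0.    ] turn rad -0.003
```

Force is low and the tub is levelling. Continuing.

```bash
python3 -m crank '[[0,0.003,0.003,0],[0,0.003,0.003,0],[0,0.003,0.003,0],[0,0.002,0.003,0],[0,0,0,0]]'; python3 -m crank '[[0,0.003,0.002,0],[0,0.002,0.001,0],[0,0.002,0.001,0],[0,0,0,0]]'
python3 - <<'E'
from h import *
plan([.435,.3185,.046],-88.8)
c=capture("scene")
cv2.imwrite("pics/s13.png",cv2.resize(c["pixels"][60:240,280:480,::-1],None,fx=4,fy=3.3,interpolation=2))
E
```

```text
time_s: 26.28
tcp_pos: [0.4427, 0.3178, 0.0525]
ee_rot: [[0.018, -1.0, -0.001], [-1.0, -0.018, -0.0], [0.0, 0.001, -1.0]]
wrist_force: [0.4, 0.6, 1.4]
gripper_width: 0.685
time_s: 26.62
tcp_pos: [0.4358, 0.3177, 0.0491]
ee_rot: [[0.017, -1.0, -0.0], [-1.0, -0.017, -0.0], [0.0, 0.0, -1.0]]
wrist_force: [-0.3, 1.1, 2.1]
gripper_width: 0.684
t26.62 tcp [0.4358 0.3177 0.0491] psi-89.0 tilt [-0. -0.] F [-0.3  1.1  2.1] w0.684
shift in current tool axes [-0.0008  0.0008  0.0031] turn rad -0.004
```

View pics/s13.png

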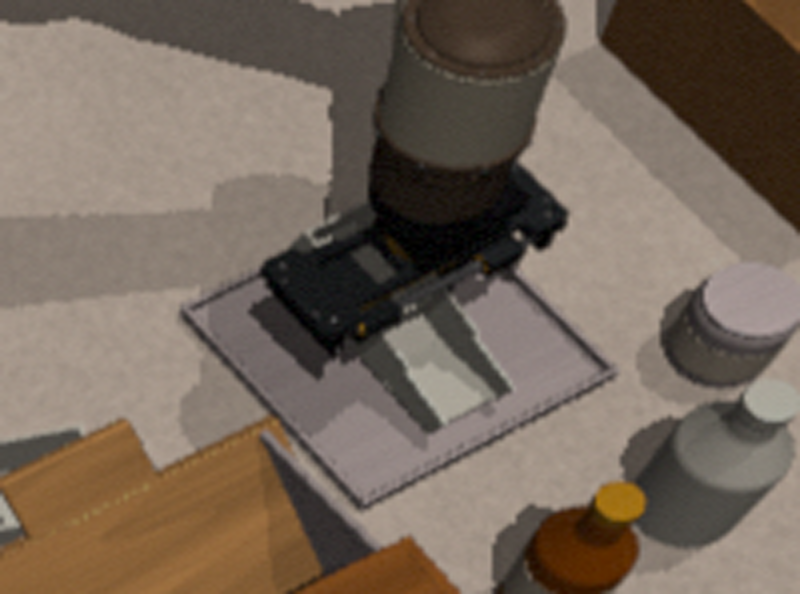

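```bash
python3 -m crank '[[0,0.002,0.001,0],[0,0.002,0.002,0],[0,0.001,0.002,0],[0,0.001,0.001,0],[0,0,0,0]]'; python3 -m crank '[[0,0.001,0.001,0],[0,0.001,0.001,0],[0,0.001,0.001,0],[0,0,0,0]]';python3 -m crank '[[0,0,0.001,0],[0,0,0,0]]'
```

```text
time_s: 27.08
tcp_pos: [0.4301, 0.3176, 0.0431]
ee_rot: [[0.017, -1.0, -0.0], [-1.0, -0.017, -0.0], [0.0, 0.0, -1.0]]
wrist_force: [1.3, 0.8, 1.6]
gripper_width: 0.69
time_s: 27.42
tcp_pos: [0.4273, 0.3177, 0.0405]
ee_rot: [[0.017, -1.0, 0.0], [-1.0, -0.017, 0.0], [-0.0, -0.0, -1.0]]
wrist_force: [1.2, -0.1, 4.6]
gripper_width: 0.688
time_s: 27.58
tcp_pos: [0.4268, 0.3176, 0.0398]
ee_rot: [[0.017, -1.0, -0.0], [-1.0, -0.017, 0.0], [-0.0, 0.0, -1.0]]
wrist_force: [-1.8, -1.0, 7.1]
gripper_width: 0.685
```

```bash
python3 -m crank '[[0,0,0.001,0],[0,0,0,0]]'; python3 -m crank '[[0,0,0.001,0],[0,0,0,0]]'
python3 - <<'E'
from h import *
c=capture("scene");P=pts(c)
for x in np.arange(.33,.55,.01):
    m=(abs(P[...,0]-x)<.005)&(abs(P[...,1]-.3177)<.034)
    if m.sum(): print("%.3f:%.3f"%(x,np.nanmax(P[...,2][m])),end=" ")
E
```

```text
time_s: 27.75
tcp_pos: [0.4263, 0.3176, 0.039]
ee_rot: [[0.017, -1.0, -0.001], [-1.0, -0.017, -0.0], [0.0, 0.001, -1.0]]
wrist_force: [-4.1, 0.2, 10.4]
gripper_width: 0.687
time_s: 27.92
tcp_pos: [0.4258, 0.3176, 0.0382]
ee_rot: [[0.017, -1.0, -0.002], [-1.0, -0.017, -0.0], [0.0, 0.002, -1.0]]
wrist_force: [-6.0, 1.3, 12.6]
gripper_width: 0.687
0.330:0.377 0.340:0.384 0.350:0.385 0.360:0.386 0.370:0.387 0.380:0.397 0.390:0.402 0.400:0.407 0.410:0.409 0.420:0.410 0.430:0.410 0.440:0.410 0.450:0.409 0.460:0.406 0.470:0.399 0.480:0.066 0.490:0.059 0.500:0.056 0.510:0.055 0.520:0.057 0.530:0.049 0.540:0.012 0.550:0.023
```

```bash
python3 -m crank '[[0,0.001,0.001,0],[0,0.001,0.001,0],[0,0,0,0]]'; python3 -m crank '[[0,0,0.001,0],[0,0,0.001,0],[0,0,0,0]]'
python3 - <<'E'
from h import *
c=capture("scene");P=pts(c)
cv2.imwrite("pics/s14.png",cv2.resize(c["pixels"][80:230,300:460,::-1],None,fx=5,fy=4,interpolation=2))
for x in np.arange(.48,.55,.01):
    m=(abs(P[...,0]-x)<.005)&(abs(P[...,1]-.3177)<.034)
    m2=(abs(P[...,0]-x)<.005)&(abs(P[...,1]-.3177)<.015)
    if m.sum(): print("%.3f:%.3f/%.3f"%(x,np.nanpercentile(P[...,2][m],97),np.nanmedian(P[...,2][m2])),end=" ")
E
```

```text
time_s: 28.22
tcp_pos: [0.4238, 0.3175, 0.0359]
ee_rot: [[0.017, -1.0, -0.002], [-1.0, -0.017, -0.0], [0.0, 0.002, -1.0]]
wrist_force: [-4.8, 0.5, 10.4]
gripper_width: 0.685
time_s: 28.47
tcp_pos: [0.4233, 0.3173, 0.034]
ee_rot: [[0.017, -1.0, -0.003], [-1.0, -0.017, -0.001], [0.001, 0.003, -1.0]]
wrist_force: [-7.2, 1.1, 13.1]
gripper_width: 0.692
0.480:0.058/0.015 0.490:0.058/0.018 0.500:0.057/0.021 0.510:0.056/0.024 0.520:0.054/0.007 0.530:0.011/0.005 0.540:0.010/0.005 0.550:0.021/0.012
```

View pics/s14.png

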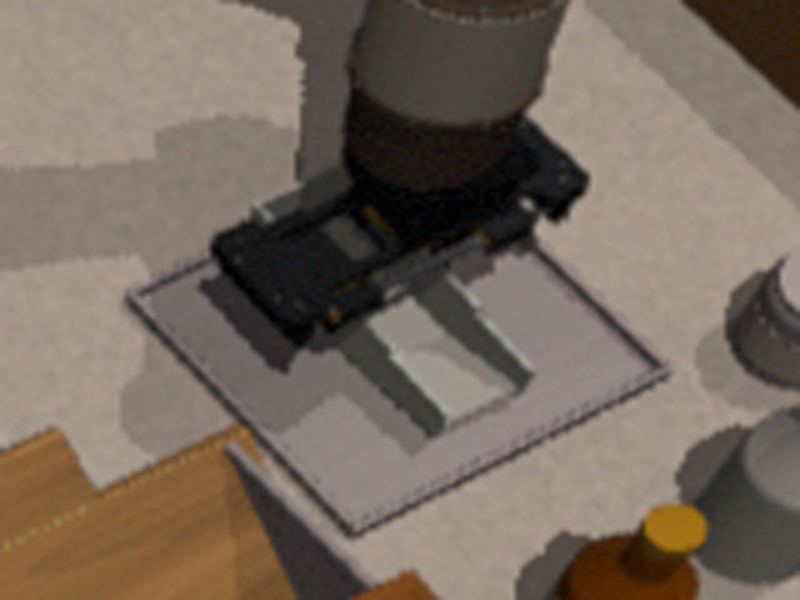

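```bash
python3 -m crank '[[0,0,0,0],[0,0,0,0],[0,0,0,0]]' 0.066; python3 -m crank '[[0,0,0,0],[0,0,0,0],[0,0,0,0],[0,0,0,0]]' 0.085
python3 - <<'E'
from h import *
c=capture("scene");P=pts(c)
for x in np.arange(.47,.56,.01):
    m=(abs(P[...,0]-x)<.005)&(abs(P[...,1]-.3177)<.034)
    m2=(abs(P[...,0]-x)<.005)&(abs(P[...,1]-.3177)<.015)
    if m.sum(): print("%.3f:%.3f/%.3f"%(x,np.nanpercentile(P[...,2][m],97),np.nanmedian(P[...,2][m2])),end=" ")
E
python3 -m crank '[[0,0,-0.01,0],[0,0,-0.02,0],[0,0,-0.03,0],[0,0,-0.04,0],[0,0,-0.04,0]]'
python3 -m crank '[[0,0,-0.04,0],[0,0,-0.04,0],[0.04,0.01,0,0],[0.04,0.01,0,0],[0.04,0.01,0,0]]'
python3 - <<'E'
from h import *
plan([.44,.03,.3],-89.6)
for n in("scene","top"):
    c=capture(n);P=pts(c); np.savez(n+"15.npz",**c)
    m=(P[...,0]>.34)&(P[...,0]<.55)&(P[...,1]>.23)&(P[...,1]<.41)&(P[...,2]>.03)&(P[...,2]<.08)
    print(n,rect(P[m]),np.nanpercentile(P[m][:,2],[50,90,98]))
    for x in np.arange(.34,.56,.02):
        m=(abs(P[...,0]-x)<.006)&(abs(P[...,1]-.3177)<.034);m2=m&(abs(P[...,1]-.3177)<.015)
        if m2.sum(): print("%.3f:%.3f/%.3f"%(x,np.nanpercentile(P[...,2][m],95),np.nanmedian(P[...,2][m2])),end=" ")
    print()
    cv2.imwrite(f"pics/{n}15.png",c["pixels"][:,:,::-1])
E
```

```text
time_s: 28.77
tcp_pos: [0.4243, 0.3166, 0.0324]
ee_rot: [[0.017, -1.0, -0.002], [-1.0, -0.017, -0.002], [0.002, 0.002, -1.0]]
wrist_force: [0.7, -0.3, -1.0]
gripper_width: 0.749
time_s: 29.1
tcp_pos: [0.4251, 0.3173, 0.033]
ee_rot: [[0.017, -1.0, -0.0], [-1.0, -0.017, -0.0], [0.0, 0.0, -1.0]]
wrist_force: [-0.5, 0.6, 0.8]
gripper_width: 0.946
0.470:0.387/0.327 0.480:0.059/0.015 0.490:0.059/0.020 0.500:0.057/0.023 0.510:0.059/0.026 0.520:0.057/0.007 0.530:0.010/0.006 0.540:0.009/0.006 0.550:0.022/0.015 0.560:0.005/0.000 time_s: 29.57
tcp_pos: [0.4247, 0.3168, 0.175]
ee_rot: [[0.017, -1.0, -0.001], [-1.0, -0.017, -0.001], [0.001, 0.001, -1.0]]
wrist_force: [0.6, 1.2, -0.3]
gripper_width: 0.976
time_s: 29.98
tcp_pos: [0.3966, 0.1959, 0.2545]
ee_rot: [[0.018, -1.0, 0.001], [-1.0, -0.018, 0.002], [-0.002, -0.001, -1.0]]
wrist_force: [1.0, -1.1, 1.1]
gripper_width: 0.975
t29.98 tcp [0.3966 0.1959 0.2545] psi-88.9 tilt [0.001 0.002] F [ 1.  -1.1  1.1] w0.975
shift in current tool axes [ 0.1666 -0.0404 -0.0457] turn rad 0.011
scene ([array([430.8, 314.6]), array([182.6,  63.7]), np.float64(1.3)], 861) [0.05052101 0.06496243 0.06786328]
0.340:0.067/0.037 0.360:0.247/0.010 0.380:0.367/0.008 0.400:0.367/0.008 0.420:0.368/0.009 0.440:0.064/0.009 0.460:0.065/0.009 0.480:0.058/0.017 0.500:0.057/0.022 0.520:0.054/0.007 0.540:0.009/0.005 0.560:0.013/0.001 
top ([array([483.9, 317.1]), array([80.4, 62.3]), np.float64(1.0)], 271) [0.0496731  0.06232811 0.06731053]
0.440:0.065/0.008 0.460:0.065/0.009 0.480:0.058/0.015 0.500:0.058/0.023 0.520:0.057/0.028 0.540:0.010/0.005 0.560:0.020/0.003
```

View pics/scene15.png

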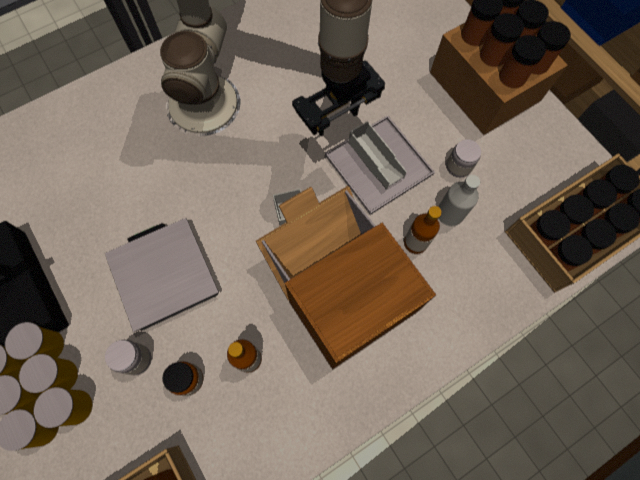

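```bash
python3 -m crank '[[0.04,0,-0.01,0],[0.04,0,-0.01,0],[0.04,-0.01,-0.01,0],[0.03,-0.01,-0.01,0],[0,0,0,0]]' 0
python3 - <<'E'
from h import *
plan([.45,.03,.26],-89.6)
for n in("scene","top"):
    c=capture(n);P=pts(c); np.savez(n+"16.npz",**c)
    m=(P[...,0]>.32)&(P[...,0]<.55)&(P[...,1]>.23)&(P[...,1]<.41)&(P[...,2]>.03)&(P[...,2]<.08)
    print(n,rect(P[m]))
    m=(P[...,0]>.3)&(P[...,0]<.6)&(P[...,1]>.18)&(P[...,1]<.46)&(P[...,2]>.009)&(P[...,2]<.08)
    print(n,rect(P[m]))
    for x in np.arange(.33,.54,.01):
        m2=(abs(P[...,0]-x)<.005)&(abs(P[...,1]-.3177)<.018)
        if m2.sum(): print("%.3f:%.3f"%(x,np.nanmedian(P[...,2][m2])),end=" ")
    print()
    s=(slice(100,220),slice(310,450)) if n=="scene" else (slice(245,350),slice(155,265))
    cv2.imwrite(f"pics/{n}16.png",cv2.resize(c["pixels"][s][:,:,::-1],None,fx=5,fy=5,interpolation=2))
E
```

```text
time_s: 30.5
tcp_pos: [0.4213, 0.0446, 0.296]
ee_rot: [[0.012, -1.0, 0.005], [-1.0, -0.012, 0.001], [-0.0, -0.005, -1.0]]
wrist_force: [0.6, -0.4, 0.9]
gripper_width: 0.682
t30.50 tcp [0.4213 0.0446 0.296 ] psi-89.3 tilt [0.005 0.001] F [ 0.6 -0.4  0.9] w0.682
shift in current tool axes [ 0.0149 -0.0284  0.0362] turn rad 0.005
scene ([array([430.6, 315.1]), array([184.4,  64.5]), np.float64(1.1)], 878)
scene ([array([444.3, 317.6]), array([222.1, 223.4]), np.float64(1.3)], 2521)
0.340:0.041 0.350:0.009 0.360:0.009 0.370:0.009 0.380:0.008 0.390:0.009 0.400:0.008 0.410:0.009 0.420:0.008 0.430:0.008 0.440:0.008 0.450:0.008 0.460:0.009 0.470:0.012 0.480:0.016 0.490:0.020 0.500:0.023 0.510:0.026 0.520:0.007 0.530:0.006 
top ([array([441.2, 316.4]), array([165.8,  62.3]), np.float64(1.0)], 519)
top ([array([446.5, 318.8]), array([220. , 220.6]), np.float64(1.3)], 1990)
0.370:0.008 0.380:0.008 0.390:0.008 0.400:0.010 0.410:0.009 0.420:0.009 0.430:0.009 0.440:0.008 0.450:0.009 0.460:0.010 0.470:0.011 0.480:0.016 0.490:0.019 0.500:0.022 0.510:0.025 0.520:0.028 0.530:0.006
```

View pics/scene16.png

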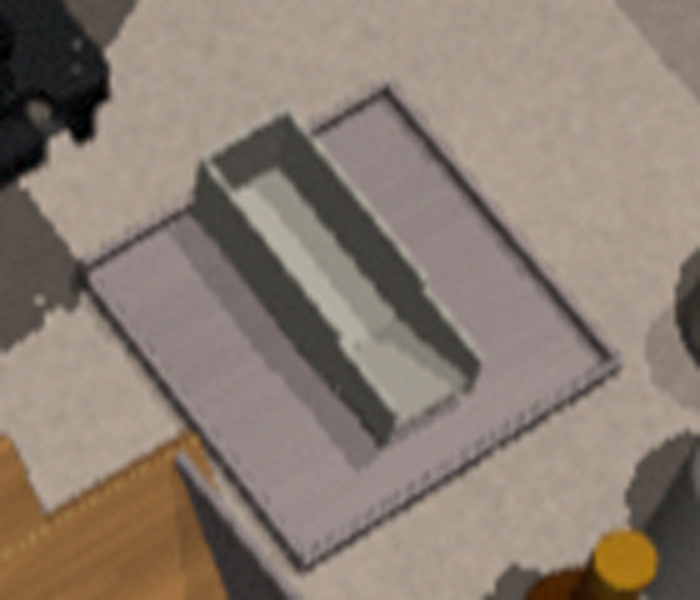

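View pics/top16.png

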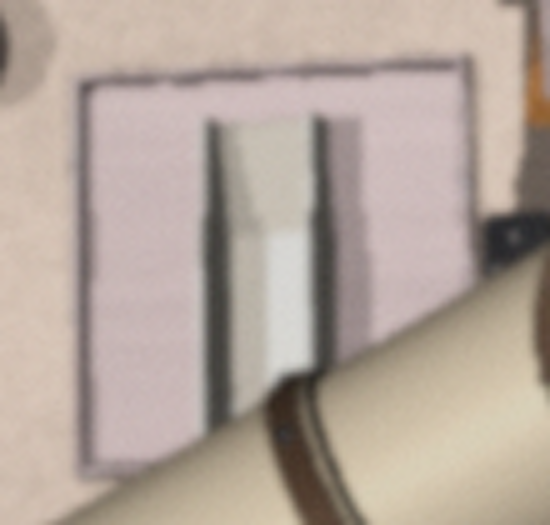

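```bash
python3 -m crank '[[0.014,-0.01,0,0.005],[0,-0.01,0.02,0],[0,0,0.03,0],[0,0,0.03,0],[0,0,0,0]]';  python3 -m crank '[[0,0,0.02,0],[0,0,0.02,0],[0,0,0.01,0],[0,0,0,0]]'
python3 - <<'E'
from h import *
plan([.4635,.03,.165],-89.6)
c=capture("top")
cv2.imwrite("pics/t17.png",cv2.resize(c["pixels"][100:320,200:440,::-1],None,fx=3,fy=2.7,interpolation=2))
E
```

```text
time_s: 31.02
tcp_pos: [0.4355, 0.0343, 0.2074]
ee_rot: [[0.012, -1.0, -0.013], [-1.0, -0.012, -0.003], [0.003, 0.013, -1.0]]
wrist_force: [-0.6, -0.5, -0.9]
gripper_width: 0.208
time_s: 31.35
tcp_pos: [0.4389, 0.0349, 0.1622]
ee_rot: [[0.014, -1.0, -0.004], [-1.0, -0.014, -0.002], [0.001, 0.004, -1.0]]
wrist_force: [0.7, 0.8, 0.5]
gripper_width: 0.017
t31.35 tcp [0.4389 0.0349 0.1622] psi-89.2 tilt [-0.004 -0.002] F [0.7 0.8 0.5] w0.017
shift in current tool axes [ 0.0053 -0.0245 -0.0029] turn rad 0.007
```

View pics/t17.png

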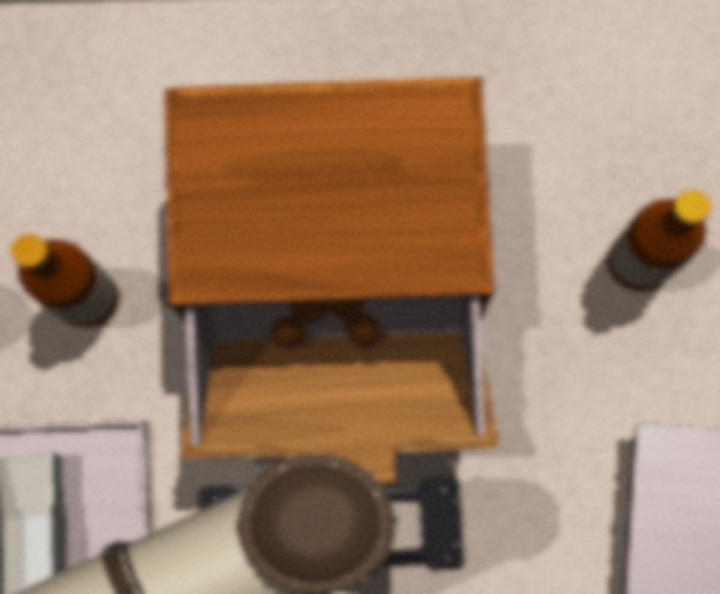

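```bash
python3 -m crank '[[0.001,-0.008,0,0],[0.001,-0.007,0,0],[0.001,-0.004,0,0],[0.001,-0.004,-0.002,0],[0,-0.004,-0.003,0]]';  python3 -m crank '[[0,-0.004,-0.003,0],[0,-0.004,-0.003,0],[0,-0.004,-0.003,0],[0,-0.004,-0.003,0],[0,-0.004,-0.003,0]]'; python3 -m crank '[[0,-0.004,-0.003,0],[0,-0.004,-0.003,0],[0,-0.004,-0.003,0],[0,-0.004,-0.003,0],[0,-0.004,-0.002,0]]'
python3 -c "
from h import *
plan([.535,.03,.212],-89.6)"
```

```text
time_s: 31.82
tcp_pos: [0.4662, 0.0306, 0.1678]
ee_rot: [[0.011, -1.0, -0.003], [-1.0, -0.011, 0.0], [-0.0, 0.003, -1.0]]
wrist_force: [-3.9, 2.3, -0.9]
gripper_width: 0.004
time_s: 32.23
tcp_pos: [0.486, 0.0308, 0.1835]
ee_rot: [[0.012, -1.0, -0.003], [-1.0, -0.012, -0.0], [0.0, 0.003, -1.0]]
wrist_force: [-5.1, 2.5, 3.0]
gripper_width: 0.006
time_s: 32.65
tcp_pos: [0.5073, 0.031, 0.1975]
ee_rot: [[0.012, -1.0, 0.0], [-1.0, -0.012, -0.0], [0.0, -0.0, -1.0]]
wrist_force: [-4.4, 0.6, 2.6]
gripper_width: 0.005
t32.65 tcp [0.5073 0.031  0.1975] psi-89.3 tilt [ 0. -0.] F [-4.4  0.6  2.6] w0.005
shift in current tool axes [ 0.0014 -0.0276 -0.0145] turn rad 0.005
```

```bash
python3 -m crank '[[0,-0.004,-0.002,0],[0,-0.004,-0.002,0],[0,-0.004,-0.002,0],[0,-0.004,-0.002,0],[0,-0.004,-0.002,0]]';  python3 -m crank '[[0,-0.004,-0.002,0],[0,-0.004,-0.002,0],[0,-0.004,-0.001,0],[0,-0.004,-0.001,0],[0,-0.004,-0.001,0]]'; python3 -m crank '[[0,-0.004,-0.001,0],[0,-0.004,-0.001,0],[0,-0.004,-0.001,0],[0,-0.004,-0.001,0],[0,-0.004,-0.001,0]]'
python3 -c "
from h import *
plan([.6185,.03,.232],-89.6)"
```

```text
time_s: 33.07
tcp_pos: [0.5275, 0.0313, 0.2074]
ee_rot: [[0.012, -1.0, 0.0], [-1.0, -0.012, -0.0], [0.0, -0.0, -1.0]]
wrist_force: [-2.8, -0.2, 2.3]
gripper_width: 0.005
time_s: 33.48
tcp_pos: [0.5475, 0.0318, 0.2141]
ee_rot: [[0.012, -1.0, 0.0], [-1.0, -0.012, 0.0], [-0.0, -0.0, -1.0]]
wrist_force: [-3.2, -0.8, 1.7]
gripper_width: 0.005
time_s: 33.9
tcp_pos: [0.5674, 0.032, 0.2191]
ee_rot: [[0.012, -1.0, 0.0], [-1.0, -0.012, 0.0], [-0.0, -0.0, -1.0]]
wrist_force: [-2.9, 1.1, 0.8]
gripper_width: 0.005
t33.90 tcp [0.5674 0.032  0.2191] psi-89.3 tilt [0. 0.] F [-2.9  1.1  0.8] w0.005
shift in current tool axes [ 0.0026 -0.051  -0.0129] turn rad 0.005
```

```bash
python3 -m crank '[[0,-0.004,-0.001,0],[0,-0.004,-0.001,0],[0,-0.004,-0.001,0],[0,-0.004,-0.001,0],[0,-0.004,-0.001,0]]';  python3 -m crank '[[0,-0.004,-0.001,0],[0,-0.004,0,0],[0,-0.003,-0.001,0],[0,-0.003,0,0],[0,-0.002,0,0]]'; python3 -m crank '[[0,-0.002,0,0],[0,-0.002,0,0],[0,-0.002,0,0],[0,-0.002,0,0],[0,-0.002,0,0]]'
python3 -c "
from h import *
plan([.6185,.03,.232],-89.6)"
```

```text
time_s: 34.32
tcp_pos: [0.5872, 0.0322, 0.2238]
ee_rot: [[0.012, -1.0, -0.001], [-1.0, -0.012, 0.0], [-0.0, 0.001, -1.0]]
wrist_force: [-1.7, -0.9, -0.6]
gripper_width: 0.005
time_s: 34.73
tcp_pos: [0.6036, 0.0324, 0.2264]
ee_rot: [[0.012, -1.0, 0.001], [-1.0, -0.012, -0.0], [0.0, -0.001, -1.0]]
wrist_force: [-1.4, 1.3, 1.8]
gripper_width: 0.009
time_s: 35.15
tcp_pos: [0.6131, 0.0325, 0.2261]
ee_rot: [[0.012, -1.0, 0.0], [-1.0, -0.012, -0.0], [0.0, -0.0, -1.0]]
wrist_force: [-1.2, 0.2, 0.8]
gripper_width: 0.004
t35.15 tcp [0.6131 0.0325 0.2261] psi-89.3 tilt [ 0. -0.] F [-1.2  0.2  0.8] w0.004
shift in current tool axes [ 0.0026 -0.0053 -0.0059] turn rad 0.005
```

```bash
python3 -m crank '[[0,-0.0015,0,0],[0,-0.0015,0,0],[0,-0.0015,0,0],[0,0,0,0]]';  python3 -m crank '[[0,-0.001,0,0],[0,-0.001,0,0],[0,-0.001,0,0],[0,0,0,0]]'; python3 -m crank '[[0,-0.001,0,0],[0,-0.001,0,0],[0,-0.001,0,0],[0,0,0,0]]'
```

```text
time_s: 35.48
tcp_pos: [0.6178, 0.0326, 0.226]
ee_rot: [[0.012, -1.0, 0.0], [-1.0, -0.012, 0.0], [-0.0, -0.0, -1.0]]
wrist_force: [-0.4, -1.4, -0.4]
gripper_width: 0.005
time_s: 35.82
tcp_pos: [0.6181, 0.0326, 0.226]
ee_rot: [[0.012, -1.0, -0.006], [-1.0, -0.012, -0.0], [0.0, 0.006, -1.0]]
wrist_force: [-6.6, 1.4, 4.1]
gripper_width: 0.01
time_s: 36.15
tcp_pos: [0.618, 0.0325, 0.226]
ee_rot: [[0.012, -1.0, -0.012], [-1.0, -0.012, -0.001], [0.001, 0.012, -1.0]]
wrist_force: [-14.7, 3.5, 7.4]
gripper_width: 0.008
```

```bash
python3 -m crank '[[0,0.006,0,0],[0,0.01,0,0],[0,0.03,0,0],[0,0.035,-0.01,0],[0,0.035,-0.02,0]]';  python3 -m crank '[[0,0.035,-0.02,0],[0.03,0.02,-0.02,0],[0.035,0,-0.02,0],[0.035,0,0,0],[0.035,0,0,0]]';  python3 -m crank '[[0.03,0,0,0],[0.02,0,0,0],[0,0,0,0],[0,0,0,0]]'
python3 - <<'E'
from h import *
plan([.45,-.15,.3])
for n in("scene","top"):
    c=capture(n);P=pts(c);cv2.imwrite(f"pics/{n}18.png",c["pixels"][:,:,::-1])
    q=P[(P[...,0]>.57)&(P[...,0]<.7)&(abs(P[...,1]-.03)<.06)&(P[...,2]>.225)&(P[...,2]<.27)]
    print("tab",rect(q),"ztop",np.nanpercentile(q[:,2],95))
    q=P[(P[...,0]>.57)&(P[...,0]<.86)&(P[...,1]>-.11)&(P[...,1]<-.04)&(P[...,2]>.19)&(P[...,2]<.212)]; print("bin top incl. panel",rect(q))
    q=P[(P[...,0]>.32)&(P[...,0]<.55)&(P[...,1]>.23)&(P[...,1]<.41)&(P[...,2]>.03)&(P[...,2]<.08)];print("tub",rect(q))
    q=P[(P[...,0]>.38)&(P[...,0]<.5)&(P[...,1]>-.03)&(P[...,1]<.09)&(P[...,2]>.03)&(P[...,2]<.07)];print("sq",rect(q))
E
```

```text
time_s: 36.57
tcp_pos: [0.5053, 0.0309, 0.2534]
ee_rot: [[0.011, -1.0, -0.005], [-1.0, -0.011, -0.001], [0.001, 0.005, -1.0]]
wrist_force: [-0.3, 0.5, 1.7]
gripper_width: 0.002
time_s: 36.98
tcp_pos: [0.4547, -0.1055, 0.3185]
ee_rot: [[0.014, -1.0, 0.007], [-1.0, -0.014, 0.0], [-0.0, -0.007, -1.0]]
wrist_force: [1.3, -0.1, -0.2]
gripper_width: 0.005
time_s: 37.32
tcp_pos: [0.4549, -0.1554, 0.316]
ee_rot: [[0.01, -1.0, 0.001], [-1.0, -0.01, -0.0], [0.0, -0.001, -1.0]]
wrist_force: [0.5, -0.1, 0.5]
gripper_width: 0.003
t37.32 tcp [ 0.4549 -0.1554  0.316 ] psi-89.4 tilt [ 0.001 -0.   ] F [ 0.5 -0.1  0.5] w0.003
shift in current tool axes [-0.0054  0.0048  0.0159] turn rad 0.000
tab ([array([634.3,  29.3]), array([13.5, 90.6]), np.float64(0.9)], 377) ztop 0.25945739854967076
bin top incl. panel ([array([734.8, -69.6]), array([212.1,  60.5]), np.float64(0.5)], 2862)
tub ([array([430.4, 314.6]), array([184.9,  64.3]), np.float64(1.5)], 869)
sq ([array([435.5,  32.1]), array([75. , 78.7]), np.float64(71.9)], 397)
tab ([array([636.,  31.]), array([87.8, 13.5]), np.float64(89.2)], 306) ztop 0.2602011912440798
bin top incl. panel ([array([737.4, -69.8]), array([ 59.5, 214.3]), np.float64(90.0)], 2093)
tub ([array([433.3, 315.9]), array([181.9,  62.1]), np.float64(1.1)], 663)
sq ([array([0., 0.]), array([0., 0.]), np.float64(0.0)], 0)
```

View pics/scene18.png

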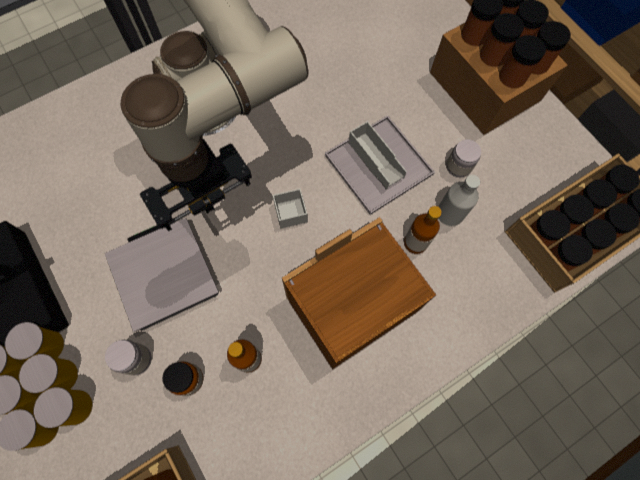

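View pics/top18.png

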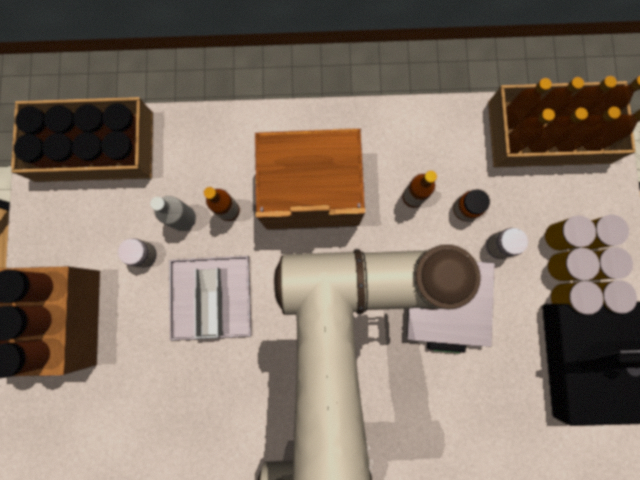

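The pictures show the front flush (top view 310,212) and the tub empty and flat in the tray (scene view 377,155). The square tub and bottles are where they were, and the arm is clear.

```bash
python3 -c "
from station import finish_job
print(finish_job())"
```

```text
the job is handed in; nothing more can be done
None
```

I finished the refill and handed it in at about 37 s; no verdict was reported. I pulled the bin front open to its stop and tipped all four walnuts in. The empty tub is in the tray and the front is pushed shut.

**How the tub was tipped:** the moves could not tilt the wrist, so I pivoted the tub between the finger pads, with its floor resting on the open tab. In the tray I levelled it the same way, lip first.

**Last checks:**
- **Bin:** before closing, the top picture showed four walnuts in the bucket, two clearly and two darker behind. The shut front measures flush: its tab is at x ≈ 0.635 as expected, and the bin and panel together are about 212 mm deep. I closed it slowly, with about 15 N at the end of the push.
- **Tub:** it is empty, upright and level, with its floor at 8–10 mm all along. I saw no damage.
- **Other things:** the square tub measures within 1 mm of its start. The bottles, jar, can and tin look unmoved in the pictures, but I did not re-measure them.

**What did not go cleanly:**
- I set the tub back on the scale once to grip it higher.
- While tipping, the tub's top corners caught the bin's top edge, with about 39 N at the wrist; I backed off and tried again.
- The tub sits about 14 mm off the tray's centre, with its closed end close to or against the tray wall.
- At release the tub was still tilted about 3°, so its closed end dropped a few millimetres.

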